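Set up and load the relay lead trimmer

ROBOT

A 7-joint arm with a two-finger parallel gripper is mounted at the origin on the work surface. World frame = base frame: x ahead of the robot, y to its left, z up, the work surface at z = 0. Lengths are in m, angles in rad, forces in N, time in s.
With the tool pointing down it reaches from about 0.425 to 0.875 m from the base axis. Payload 4.7 kg.
Tool frame: the origin (TCP) lies on the centre line of the jaws, within the pads' length; the fingertips stand 25 mm ahead of it and the grasp point (between the pads) lies 6 mm ahead of it; z points along the fingers, y is the line along which they close (so a half turn about z gives the same grasp; the last joint's range is limited). The gripper opens to 85 mm and grips with 20 to 120 N. Pads are 22 mm wide; open, the fingers measure 114 mm over their backs; the gripper's body (76 mm by 85 mm) begins 54 mm behind the grasp point. The pads swing forward as they close: fully open they stand 13 mm farther back than shut.
Start: joints at [-1.141, 0.321, -0.07, 1.45, 0.023, 1.371, -0.057], TCP at [0.263, 0.595, 0.256] pointing down, gripper open.
Joint ranges: [-2.86, 2.86], [-0.3, 2.09], [-1.38, 1.24], [0.06, 2.45], [-1.56, 4.7], [0.09, 2.05], [-2.69, 2.69]. Speed limits (rad/s): [2.57, 2.57, 3.14, 3.14, 3.14, 3.14, 3.14].

INTERFACE

Orientations are given as a rotation vector (axis times angle).
In Python, from workcell import sensors, viewer, r gives the robot as it stands.
- The arm moves only by the tool carry_out, never from a script. Its argument "targets" is a list of rows, each a list of 3 entries, a list of its own where there are three numbers: the shift along the world's x, y, z in cm, then the turn, a rotation vector about the world's x, y, z in rad, then the opening, from 0 (shut) to 1 (fully open). A call has 1 to 10 rows; each row shifts and turns the commanded pose from where the row before left it; what a row does not reach is not made up. A row lasts 1/12 s, in which the tool goes at most 41.7 mm and 7.16 degrees, less where a joint would pass 70% of its speed; a pose out of reach is approached as far as the arm can. A call with a gripper value outside its range is refused whole. The fingers move at their own pace and stop on an object; the grip force is fixed at half the most. Time passes only in rows, so rows that do not move let the fingers close. It gives the time, the measured TCP pose, the force, the opening and the grip force at its end, in the units of the state.
- sensors.get_obs(): the state, without advancing time (a new reading comes with each control period).
- viewer.capture(name): name is "side" or "top" or "wrist"; returns the picture (384x512x3 uint8, red, green, blue); there is no depth.
- viewer.calibration(name): a dict with "fx", "fy", "cx", "cy" (pixels), "rvec" (rotation vector, rad) and "tvec" (3), from world to camera coordinates, as OpenCV has them. Camera axes: x right, y down, z forward; pixel columns grow to the right and rows downward; lengths in m; the calibration is good to about 2 mm. A picture is of the moment at which its call begins: read the wrist's pose just before it. calibration takes no time and is no camera call; for the wrist camera it gives the pose at the moment of the call.
- r.close_job(): hands the job in; it is judged then, once.
The state is a dict: "time": time; "q": joint angles; "joint_velocities": joint speeds; "joint_torque": joint torques, N m; "tcp_pos": TCP position; "orientation": TCP orientation; "contact_force": force on the tool from outside, world axes, zero at the start; "moment": the same for the moment, N m; "gripper_width": finger opening in m; "grasp_force": force on a finger pad.
Only numpy, scipy, OpenCV 4.12 (cv2) and the standard library are available. Lean on these libraries where they do the work, as an engineer would, in place of code of your own. Each camera call takes 0.05 s, during which the arm holds its last target. There are 200 camera calls.

TASK

Get the relay trimmer ready to run: first fit the loose drive wheel on its shaft, boss up, turned so that its keyway drops over the key and it sits right down on the block. Then take every relay out of the tray and drop it into the upper end of the chute with its flange under the hold-down side, so that they all slide down to the stop and queue up; leave the capacitor in the tray. Only when all of them are down, push the start lever right over to on.

Things in the scene. Friction and masses are not known exactly. Their poses are not given: they have to be found in the camera images.
- feeder: Grey fixed base plate, 12 mm thick, carrying drive shaft, chute, trimmer head and start lever. Origin on the bench at the plate's middle, z up. The chute lies on its +x side and runs down towards +y; the shaft and lever stand on its -x side.
- shaft (a point): Foot of the upright round shaft (16 mm across, 40 mm tall, top 4 mm tapered), on top of its aluminium block (90 x 90 mm, 40 mm above the bench); axes as the feeder's. A key, 7 mm wide, sticks out of it towards the feeder's +x to 14 mm from the shaft axis and rises 22 mm above this point; above the key the shaft is plain.
- wheel: Loose wheel, 150 g: toothed disc 67 mm across, 12 mm thick, under a square boss 36 x 36 x 24 mm (36 mm tall overall). A 19 mm square bore goes right through; a 10 mm wide open keyway runs from it outwards along the wheel's +x. Origin: centre of the underside, z up. Lies boss up on a 2 mm grey mat. Grip the whole boss faces at +y and -y. Fitted, its underside rests on the shaft block.
- chute: Fixed steel chute, sloping 32 degrees; relays slide down it. Origin: mid floor at the end stop; x down the slope, y across, z off the floor. From x = -205 to 0 mm it is 38 mm wide with 13 mm walls, and a lip covers its +y edge (y above 11 mm, 13 to 16 mm above the floor). A relay passes only upright, x along the chute's, flange under the lip.
- chute_load (a point): Middle of the chute floor's open loading part, 250 mm up the slope from the stop. Axes as the chute's. The open floor runs from 34 mm above this point to 33 mm below it, where the lip's turned-up lead (24 mm high) begins. Its 13 mm high side walls stand 45 mm apart here, 52 mm at the top end and 38 mm at the lip.
- start_lever (a joint): Start lever: 0 = off, leaning towards the feeder's -x; 1.0 rad = fully on, leaning towards +x. It starts at 0 to 0.15, swings easily and stays where it is left.
- start_lever_tip (a point): Centre of the 26 mm black ball on the start lever's 80 mm arm. The arm swings about a level axis along the feeder's y, 34 mm above the bench, on a block 70 x 50 mm whose top is 37 mm above the bench.
- tray: Flat grey open tray, 210 x 290 mm, fixed; floor 4 mm, rim 18 mm above the bench. Origin under its centre. The relays stand in it with one round capacitor among them.
- capacitor: Blue can capacitor, 28 mm across and 34 mm tall, standing in the tray, where it stays. Origin at the centre of its underside.
- relay_1: Loose black relay, 60 g: block 40 mm long (x), 24 mm wide (y), 38 mm tall; along its +y side only, at the bottom, a terminal flange 10 mm wide and 10 mm high over its whole length with three screws on top. Origin at the centre of the block's underside (block y -12 to +12, flange y 12 to 22 mm); z up. Stands upright in the tray, turned any way. Absent (None) in some starts.
- relay_2: Loose black relay, 60 g: block 40 mm long (x), 24 mm wide (y), 38 mm tall; along its +y side only, at the bottom, a terminal flange 10 mm wide and 10 mm high over its whole length with three screws on top. Origin at the centre of the block's underside (block y -12 to +12, flange y 12 to 22 mm); z up. Stands upright in the tray, turned any way. Absent (None) in some starts.
- relay_3: Loose black relay, 60 g: block 40 mm long (x), 24 mm wide (y), 38 mm tall; along its +y side only, at the bottom, a terminal flange 10 mm wide and 10 mm high over its whole length with three screws on top. Origin at the centre of the block's underside (block y -12 to +12, flange y 12 to 22 mm); z up. Stands upright in the tray, turned any way. Absent (None) in some starts.
- relay_4: Loose black relay, 60 g: block 40 mm long (x), 24 mm wide (y), 38 mm tall; along its +y side only, at the bottom, a terminal flange 10 mm wide and 10 mm high over its whole length with three screws on top. Origin at the centre of the block's underside (block y -12 to +12, flange y 12 to 22 mm); z up. Stands upright in the tray, turned any way. Absent (None) in some starts.
- relay_5: Loose black relay, 60 g: block 40 mm long (x), 24 mm wide (y), 38 mm tall; along its +y side only, at the bottom, a terminal flange 10 mm wide and 10 mm high over its whole length with three screws on top. Origin at the centre of the block's underside (block y -12 to +12, flange y 12 to 22 mm); z up. Stands upright in the tray, turned any way. Absent (None) in some starts.
There are look-alikes about, which are no part of the job. Leave any red look-alike of the relay_1 alone.

How it is judged:
On the way, in this order (a step that is already met when the one before it is completed fails the run):
1. the drive wheel sits down on the shaft block with its keyway over the key (horizontal distance between wheel and shaft below 0.004 m and z of wheel in the frame of feeder below 0.0435 m and angle between wheel's own z axis and vertical below 0.06 rad and linear speed of wheel below 0.02 m/s), for 0.2 s.
2. every relay present has slid down the chute under the lip, the lowest against the stop, at rest (x of relay_1 in the frame of chute between -0.195 and 0 m and y of relay_1 in the frame of chute between -0.012 and 0 m and z of relay_1 in the frame of chute between -0.004 and 0.006 m and angle between the x axis of each of relay_1, relay_2, relay_3, relay_4, relay_5 and the x axis of chute, either way round below 0.15 rad and angle between the z axis of each of relay_1, relay_2, relay_3, relay_4, relay_5 and the z axis of chute, either way round below 0.12 rad and linear speed of each of relay_1, relay_2, relay_3, relay_4, relay_5 below 0.02 m/s and x of relay_2 in the frame of chute between -0.195 and 0 m and y of relay_2 in the frame of chute between -0.012 and 0 m and z of relay_2 in the frame of chute between -0.004 and 0.006 m and x of relay_3 in the frame of chute between -0.195 and 0 m and y of relay_3 in the frame of chute between -0.012 and 0 m and z of relay_3 in the frame of chute between -0.004 and 0.006 m and x of relay_4 in the frame of chute between -0.195 and 0 m and y of relay_4 in the frame of chute between -0.012 and 0 m and z of relay_4 in the frame of chute between -0.004 and 0.006 m and x of relay_5 in the frame of chute between -0.195 and 0 m and y of relay_5 in the frame of chute between -0.012 and 0 m and z of relay_5 in the frame of chute between -0.004 and 0.006 m and x of any of relay_1, relay_2, relay_3, relay_4, relay_5 in the frame of chute above -0.03 m), for 0.3 s.
3. the start lever is on (value of joint start_lever above 0.85 rad), for 0.2 s.
At the end, for the whole second after the job is handed in: Wheel within 3.5 mm of the block, 4 mm of the axis, level; each relay present at rest upright on the chute floor, flange on the lip side, origin at most 195 mm up from the stop, the lowest within 30 mm of it; lever beyond 0.85 rad; capacitor in the tray (all of step 2 and horizontal distance between wheel and shaft below 0.004 m and z of wheel in the frame of feeder below 0.0435 m and angle between wheel's own z axis and vertical below 0.06 rad and value of joint start_lever above 0.85 rad and z of capacitor in the frame of tray below 0.03 m and x of capacitor in the frame of tray between -0.105 and 0.105 m and y of capacitor in the frame of tray between -0.145 and 0.145 m); the robot touches nothing.
Of relay_1, relay_2, relay_3, relay_4, relay_5 only 3 to 5 are there at a start; the rules pass over those that are not, and their reading is None.
At some moment in a run one of relay_1, relay_2, relay_3, relay_4, relay_5, wheel may be knocked a few centimetres aside while the robot is not near it.
It also fails if it takes over 210 s, if anything falls off the work surface, if the arm or the gripper's body presses on something with over 40 N, if the wrist force passes 120 N, or if a joint passes its speed limit or range.

## Working session

There is one attempt and no reset: what is moved stays moved. The work goes in short steps, Python scripts to look and compute and a tool call to move; the robot and the scene stay as the last step left them, time stands still between calls to the robot, and variables do not carry over. Pictures are saved under pics/ and viewed, at most 14 in all, crops included, and the job is handed in when it is done.

Besides the shell and the picture viewer there is one more tool, called after "Call:" by a JSON object that holds its "method" and its "body", one argument or row to a line. carry_out: Moves the arm, as the interface text tells. Its arguments: {"type":"object","properties":{"targets":{"type":"array","items":{"type":"array"}}},"required":["targets"]}

```bash
mkdir -p pics; ls; python3 - <<'E'
from workcell import sensors, viewer, r
import cv2,numpy as np
o=sensors.get_obs(); print({k:np.round(v,3) for k,v in o.items()})
for n in("top","side"):
    cv2.imwrite(f"pics/{n}0.png",cv2.resize(viewer.capture(n)[:,:,::-1],(800,600),interpolation=cv2.INTER_CUBIC))
    c=viewer.calibration(n);print(n,{k:np.round(v,3) for k,v in c.items()})
E
```

```text
pics
{'time': np.float64(0.0), 'q': array([-1.141,  0.322, -0.07 ,  1.452,  0.023,  1.371, -0.057]), 'joint_velocities': array([-0.001, -0.001,  0.   , -0.001, -0.002,  0.   , -0.001]), 'joint_torque': array([ 0.0000e+00, -4.9359e+01, -3.8200e-01, -3.1432e+01,  1.3000e-02,
        1.1000e-02,  0.0000e+00]), 'tcp_pos': array([0.262, 0.594, 0.255]), 'orientation': array([-6.480e-01, -3.074e+00,  3.000e-03]), 'contact_force': array([ 0.118, -0.646,  0.286]), 'moment': array([-0.011, -0.004,  0.017]), 'grasp_force': np.float64(0.0), 'gripper_width': np.float64(0.085)}
top {'fx': np.float64(418.279), 'fy': np.float64(418.279), 'cx': np.float64(250.526), 'cy': np.float64(185.456), 'rvec': array([ 2.223, -2.169,  0.039]), 'tvec': array([-0.059,  0.485,  1.109])}
side {'fx': np.float64(362.325), 'fy': np.float64(362.325), 'cx': np.float64(263.07), 'cy': np.float64(192.727), 'rvec': array([ 2.152, -0.234,  0.1  ]), 'tvec': array([-0.502,  0.15 ,  0.844])}
```

View pics/top0.png

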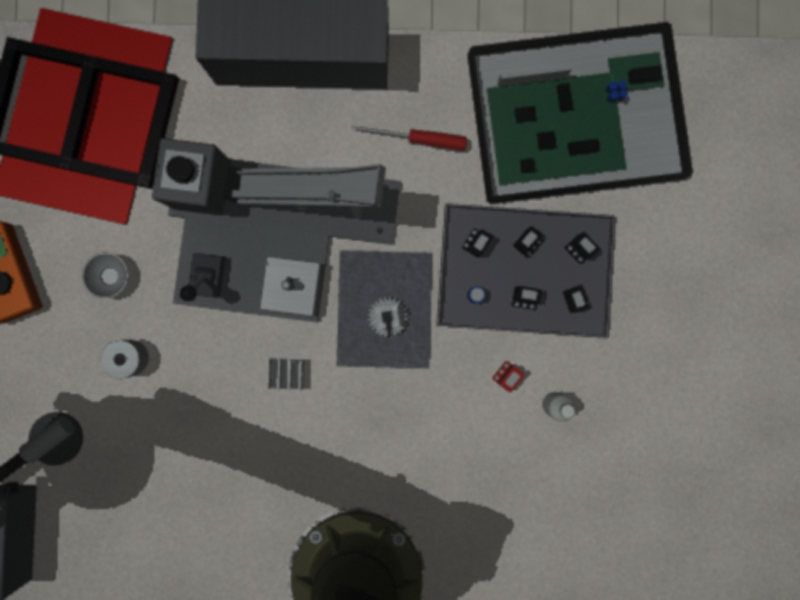

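View pics/side0.png

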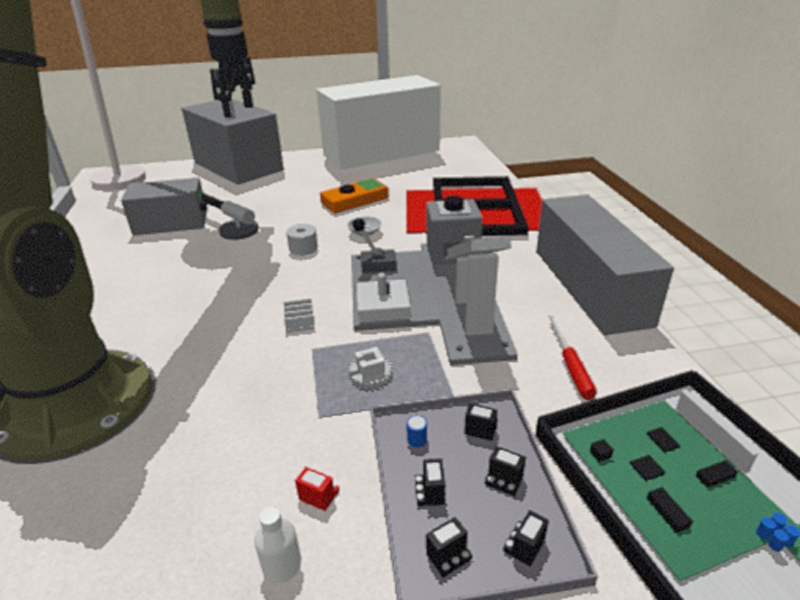

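The top view shows the wheel at about (388,317), keyway pointing down the image (world -x). The shaft is at (291,284), with the chute running from (380,185) down to the head at (190,175). The tray holds five black relays at (480,242), (529,241), (583,247), (528,297) and (577,299), and the capacitor at (478,295). The lever ball is at (188,293), off.

```bash
cat > h.py <<'E'
import numpy as np, cv2
from scipy.spatial.transform import Rotation as R
from workcell import sensors, viewer, r
def ray(c,px):
    M=cv2.Rodrigues(np.array(c["rvec"],float))[0]; t=np.array(c["tvec"],float)
    d=M.T@np.array([(px[0]-c["cx"])/c["fx"],(px[1]-c["cy"])/c["fy"],1.]); return -M.T@t,d
def plane(c,px,z):
    o,d=ray(c,px); return o+d*(z-o[2])/d[2]
def proj(c,p):
    K=np.array([[c["fx"],0,c["cx"]],[0,c["fy"],c["cy"]],[0,0,1.]])
    return cv2.projectPoints(np.array(p,float).reshape(-1,3),np.array(c["rvec"],float),np.array(c["tvec"],float),K,None)[0][:,0]
def pose():
    o=sensors.get_obs(); m=R.from_rotvec(o["orientation"]).as_matrix()
    return o["tcp_pos"],np.degrees(np.arctan2(m[1,1],m[0,1])),o
def look(name,fn,scale=1.5625,crop=None):
    p,yaw,o=pose(); c=viewer.calibration(name); im=viewer.capture(name)[:,:,::-1]
    np.save(f"pics/{fn}.npy",im)
    import pickle; pickle.dump({k:np.array(v) for k,v in c.items()},open(f"pics/{fn}.pkl","wb"))
    if crop: im=im[crop[1]:crop[3],crop[0]:crop[2]]
    cv2.imwrite(f"pics/{fn}.png",cv2.resize(im,None,fx=scale,fy=scale,interpolation=cv2.INTER_CUBIC))
    print("tcp",p.round(4),"yaw",yaw.round(1),"q7",o["q"][6].round(2),"t",o["time"]); return c
def cal(fn):
    import pickle; return pickle.load(open(f"pics/{fn}.pkl","rb"))
E
python3 - <<'E'
from h import *
c=viewer.calibration("top")
for n,p,z in [("wheel",(388,317),.038),("shaft",(290,283),.08),("lever",(188,293),.08),("chutetopL",(381,168),.15),("chutetopR",(380,207),.15),("r",(480,242),.042),("r",(529,241),.042),("r",(583,247),.042),("r",(528,297),.042),("r",(577,299),.042),("cap",(478,295),.038),("blkA",(268,258),.04),("blkB",(323,262),.04),("blkC",(319,319),.04),("blkD",(262,313),.04)]:
    print(n,plane(c,np.array(p)/1.5625,z).round(3))
w=viewer.calibration("wrist");o,_=ray(w,(0,0));print("wristcam",o, "axis",ray(w,(w["cx"],w["cy"]))[1],w["fx"], pose()[:2])
E
```

```text
wheel [ 0.44  -0.042  0.038]
shaft [0.49  0.116 0.08 ]
lever [0.47 0.28 0.08]
chutetopL [ 0.664 -0.028  0.15 ]
chutetopR [ 0.605 -0.028  0.15 ]
r [ 0.569 -0.193  0.042]
r [ 0.572 -0.274  0.042]
r [ 0.564 -0.364  0.042]
r [ 0.479 -0.274  0.042]
r [ 0.478 -0.355  0.042]
cap [ 0.48  -0.192  0.038]
blkA [0.533 0.161 0.04 ]
blkB [0.529 0.068 0.04 ]
blkC [0.434 0.072 0.04 ]
blkD [0.441 0.168 0.04 ]
wristcam [0.1893261  0.62713066 0.37288782] axis [ 0.28112022 -0.12568555 -0.95140662] 301.5500660042584 (array([0.26239507, 0.59420479, 0.25536191]), np.float64(66.18034276115212))
```

Call:
{"method": "carry_out", "body": {
  "targets": [
    [[0.7,-2.65,0],[0,0,-0.113],1],
    [[0.7,-2.65,0],[0,0,-0.113],1],
    [[0.7,-2.65,0],[0,0,-0.113],1],
    [[0.7,-2.65,0],[0,0,-0.113],1],
    [[0.7,-2.65,0],[0,0,-0.113],1],
    [[0.7,-2.65,0],[0,0,-0.113],1],
    [[0.7,-2.65,0],[0,0,-0.113],1],
    [[0.7,-2.65,0],[0,0,-0.113],1]
  ]
}}

```text
time: 0.77
tcp_pos: [0.3186, 0.381, 0.2559]
orientation: [1.933, 2.477, -0.001]
contact_force: [0.5, -0.5, 0.1]
gripper_width: 0.0858
grasp_force: 0.0
```

Call:
{"method": "carry_out", "body": {
  "targets": [
    [[0.7,-2.65,0],[0,0,-0.113],1],
    [[0.7,-2.65,0],[0,0,-0.113],1],
    [[0.7,-2.65,0],[0,0,-0.113],1],
    [[0.7,-2.65,0],[0,0,-0.113],1],
    [[0.7,-2.65,0],[0,0,-0.113],1],
    [[0.7,-2.65,0],[0,0,-0.113],1],
    [[0.7,-2.65,0],[0,0,-0.113],1],
    [[0.7,-2.65,0],[0,0,-0.113],1]
  ]
}}

```text
time: 1.43
tcp_pos: [0.3745, 0.1691, 0.2561]
orientation: [-2.82, -1.384, 0.001]
contact_force: [-0.0, -0.2, -0.3]
gripper_width: 0.0853
grasp_force: 0.0
```

Call:
{"method": "carry_out", "body": {
  "targets": [
    [[0.7,-2.65,0],[0,0,-0.113],1],
    [[0.7,-2.65,0],[0,0,-0.113],1],
    [[0.7,-2.65,0],[0,0,-0.113],1],
    [[0.7,-2.65,0],[0,0,-0.113],1],
    [[0.7,-2.65,0],[0,0,-0.113],1],
    [[0.7,-2.65,0],[0,0,-0.113],1],
    [[0.7,-2.65,0],[0,0,-0.113],1],
    [[0.7,-2.65,0],[0,0,-0.113],1],
    [[0,0,0],[0,0,0],1]
  ]
}}

```text
time: 2.18
tcp_pos: [0.431, -0.047, 0.2564]
orientation: [3.14, 0.002, 0.001]
contact_force: [-0.1, 0.1, 0.8]
gripper_width: 0.0859
grasp_force: 0.0
```

```bash
python3 - <<'E'
from h import *
look("wrist","w1")
E
```

```text
tcp [ 0.431  -0.047   0.2564] yaw -89.9 q7 -1.61 t 2.1833
```

View pics/w1.png

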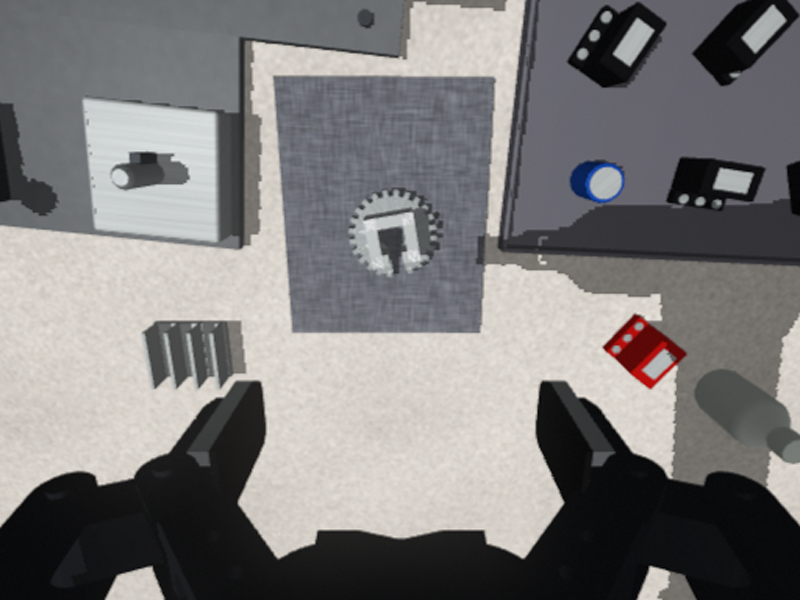

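The wrist picture shows the wheel at (395,235) with its keyway pointing down (world -x), the shaft top at about (120,176) with the key above it, and the chute out of view. I'll enlarge the wheel and shaft.

```bash
python3 - <<'E'
import numpy as np,cv2
im=np.load("pics/w1.npy")
a=cv2.resize(im[110:190,210:300],None,fx=4.4,fy=4.4,interpolation=cv2.INTER_CUBIC)
b=cv2.resize(im[55:160,45:160],None,fx=3.4,fy=3.4,interpolation=cv2.INTER_CUBIC)
h=max(a.shape[0],b.shape[0]);o=np.zeros((h,a.shape[1]+b.shape[1],3),np.uint8)
o[:a.shape[0],:a.shape[1]]=a;o[:b.shape[0],a.shape[1]:]=b
cv2.imwrite("pics/w1c.png",o);print(o.shape,a.shape,b.shape)
E
```

```text
(357, 787, 3) (352, 396, 3) (357, 391, 3)
```

View pics/w1c.png

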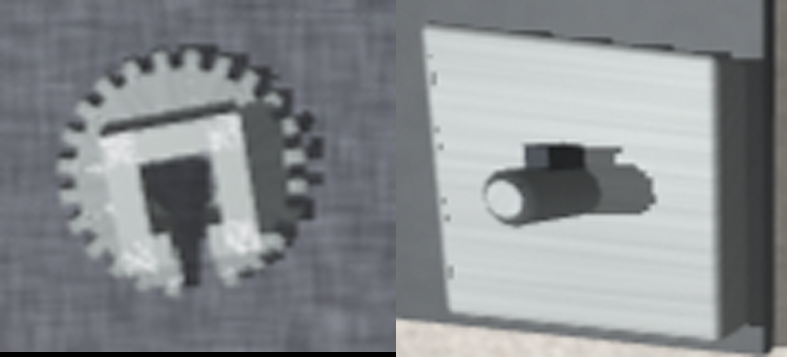

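```bash
python3 - <<'E'
from h import *
c=cal("w1")
W=[plane(c,np.array(p)/4.4+(210,110),.038) for p in [(102,136),(240,113),(262,248),(127,272)]]
W=np.array(W)[:,:2];print(W.round(4),W.mean(0).round(4),[np.linalg.norm(W[i]-W[i-1]).round(4) for i in range(4)])
for i,j in((3,0),(2,1),(0,1),(3,2)): d=W[j]-W[i];print(np.degrees(np.arctan2(d[1],d[0])).round(1),end=" ")
print("\nshaft top",plane(c,np.array([107,197])/3.4+(45,55),.08).round(4))
B=np.array([plane(c,np.array(p)/3.4+(45,55),.04)[:2] for p in [(26,26),(318,57),(321,340),(51,312)]])
print(B.round(4),B.mean(0).round(4),[np.linalg.norm(B[i]-B[i-1]).round(4) for i in range(4)])
for i,j in((3,0),(2,1),(0,1),(3,2)): d=B[j]-B[i];print(np.degrees(np.arctan2(d[1],d[0])).round(1),end=" ")
E
```

```text
[[ 0.4553 -0.0209]
 [ 0.4612 -0.0558]
 [ 0.4262 -0.0619]
 [ 0.4197 -0.0267]] [ 0.4406 -0.0413] [np.float64(0.036), np.float64(0.0354), np.float64(0.0355), np.float64(0.0358)]
9.2 9.8 -80.5 -79.6 
shaft top [0.4884 0.1238 0.08  ]
[[0.5358 0.1622]
 [0.5271 0.0753]
 [0.4397 0.0846]
 [0.4489 0.1719]] [0.4879 0.1235] [np.float64(0.0873), np.float64(0.0874), np.float64(0.0879), np.float64(0.0878)]
-6.4 -6.1 -95.7 -96.0
```

Call:
{"method": "carry_out", "body": {
  "targets": [
    [[0.5,0.3,-3],[0,0,0.083],1],
    [[0.46,0.27,-3.5],[0,0,0.083],1],
    [[0,0,-3.5],[0,0,0],1],
    [[0,0,-3.5],[0,0,0],1],
    [[0,0,-3.5],[0,0,0],1],
    [[0,0,-2.4],[0,0,0],1],
    [[0,0,-1.4],[0,0,0],1],
    [[0,0,-0.6],[0,0,0],1],
    [[0,0,0],[0,0,0],1]
  ]
}}

```text
time: 2.98
tcp_pos: [0.4388, -0.0349, 0.041]
orientation: [3.128, 0.285, -0.006]
contact_force: [-0.6, 0.8, -0.0]
gripper_width: 0.0855
grasp_force: 0.0
```

Call:
{"method": "carry_out", "body": {
  "targets": [
    [[0,0,0],[0,0,0],0],
    [[0,0,0],[0,0,0],0],
    [[0,0,0],[0,0,0],0],
    [[0,0,0],[0,0,0],0],
    [[0,0,0],[0,0,0],0],
    [[0,0,0],[0,0,0],0],
    [[0,0,0],[0,0,0],0],
    [[0,0,0],[0,0,0],0],
    [[0,0,0],[0,0,0],0]
  ]
}}

```text
time: 3.73
tcp_pos: [0.4415, -0.0358, 0.0437]
orientation: [-3.129, -0.282, -0.004]
contact_force: [-0.4, -1.2, 6.3]
gripper_width: 0.0347
grasp_force: 62.0
```

Call:
{"method": "carry_out", "body": {
  "targets": [
    [[0,0,1.5],[0,0,0],0],
    [[0,0,3.5],[0,0,0],0],
    [[0,0,3.5],[0,0,0],0],
    [[0,0,3.5],[0,0,0],0],
    [[0.37,0.65,3.5],[0,0,0.119],0],
    [[0.37,0.65,3.5],[0,0,0.119],0],
    [[0.37,0.65,2],[0,0,0.119],0],
    [[0.37,0.65,0],[0,0,0.119],0],
    [[0.37,0.65,0],[0,0,0.119],0],
    [[0.37,0.65,0],[0,0,0.119],0]
  ]
}}

```text
time: 4.57
tcp_pos: [0.4624, 0.0037, 0.2529]
orientation: [-2.829, -1.366, -0.002]
contact_force: [0.3, 0.5, -1.5]
gripper_width: 0.0345
grasp_force: 61.0
```

Call:
{"method": "carry_out", "body": {
  "targets": [
    [[0.37,0.65,0],[0,0,0.119],0],
    [[0.37,0.65,0],[0,0,0.119],0],
    [[0.37,0.65,0],[0,0,0.119],0],
    [[0.37,0.65,0],[0,0,0.119],0],
    [[0.37,0.65,0],[0,0,0.119],0],
    [[0.37,0.65,0],[0,0,0.119],0],
    [[0.37,0.65,0],[0,0,0.119],0],
    [[0.37,0.65,0],[0,0,0.119],0],
    [[0.37,0.65,0],[0,0,0.119],0]
  ]
}}

```text
time: 5.32
tcp_pos: [0.4954, 0.0621, 0.2522]
orientation: [-1.736, -2.618, 0.0]
contact_force: [0.8, -0.4, -1.7]
gripper_width: 0.0345
grasp_force: 60.9
```

Call:
{"method": "carry_out", "body": {
  "targets": [
    [[0.37,0.65,0],[0,0,0.119],0],
    [[0.37,0.65,0],[0,0,0.119],0],
    [[0.37,0.65,0],[0,0,0.119],0],
    [[0.37,0.65,0],[0,0,0.119],0],
    [[0.37,0.65,0],[0,0,0.119],0],
    [[0.37,0.65,0],[0,0,0.119],0],
    [[0.37,0.65,0],[0,0,0.119],0],
    [[0.37,0.65,0],[0,0,0.119],0],
    [[0.37,0.65,0],[0,0,0.119],0]
  ]
}}

```text
time: 6.07
tcp_pos: [0.5287, 0.1206, 0.2522]
orientation: [-0.157, -3.137, -0.0]
contact_force: [0.4, -0.2, -1.1]
gripper_width: 0.0348
grasp_force: 60.9
```

Call:
{"method": "carry_out", "body": {
  "targets": [
    [[0,0,0],[0,0,0],0],
    [[0,0,0],[0,0,0],0],
    [[0,0,0],[0,0,0],0],
    [[0,0,0],[0,0,0],0]
  ]
}}

```text
time: 6.4
tcp_pos: [0.5287, 0.1196, 0.2523]
orientation: [-0.17, -3.137, 0.0]
contact_force: [0.1, 0.6, -2.7]
gripper_width: 0.0345
grasp_force: 60.9
```

```bash
python3 - <<'E'
from h import *
look("wrist","w2")
E
```

```text
tcp [0.5287 0.1196 0.2523] yaw 83.8 q7 1.23 t 6.4
```

View pics/w2.png

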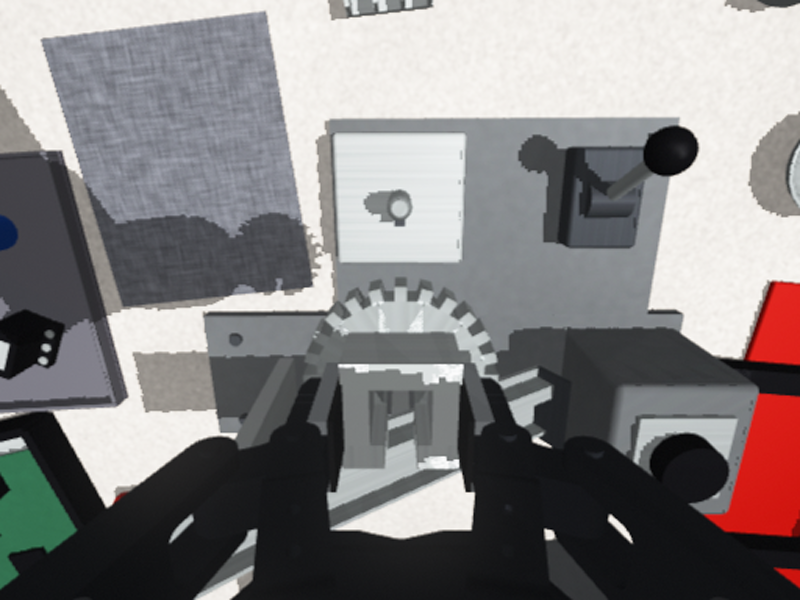

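The block is squarely aligned with the picture, the shaft top is at (400,207), and the held wheel's boss spans roughly (338–463, 364–470). The lever ball is at (670,151). I'll enlarge to measure the offset.

```bash
python3 - <<'E'
import numpy as np,cv2
im=np.load("pics/w2.npy")
a=cv2.resize(im[215:315,200:310],None,fx=4,fy=4,interpolation=cv2.INTER_CUBIC)
b=cv2.resize(im[75:175,205:305],None,fx=3.5,fy=3.5,interpolation=cv2.INTER_CUBIC)
o=np.zeros((400,790,3),np.uint8); o[:400,:440]=a;o[:350,440:]=b
cv2.imwrite("pics/w2c.png",np.clip(o*1.3,0,255).astype(np.uint8))
E
```

```text
(no output)
```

View pics/w2c.png

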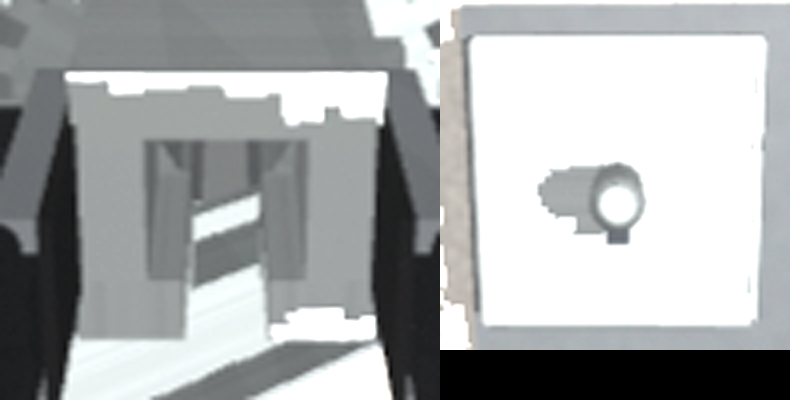

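```bash
python3 - <<'E'
from h import *
c=cal("w2"); t=np.array([.5287,.1196])
for z in(.2466,.243):
  for P in ([(66,72),(386,72),(376,340),(80,338)],[(145,140),(308,140),(305,279),(148,279)]):
    W=np.array([plane(c,np.array(p)/4+(200,215),z)[:2] for p in P])
    print(z,W.mean(0).round(4),(W.mean(0)-t).round(4),[np.linalg.norm(W[i]-W[i-1]).round(4) for i in range(4)])
    for i,j in((3,0),(2,1),(0,1),(3,2)): d=W[j]-W[i];print(np.degrees(np.arctan2(d[1],d[0])).round(1),end=" ")
    print()
print("shaft",plane(c,(256.1,133.3),.08).round(4))
B=np.array([plane(c,np.array([p[0]-440,p[1]])/3.5+(205,75),.04)[:2] for p in [(469,36),(766,36),(757,325),(481,325)]])
print(B.mean(0).round(4),[np.linalg.norm(B[i]-B[i-1]).round(4) for i in range(4)])
for i,j in((3,0),(2,1),(0,1),(3,2)): d=B[j]-B[i];print(np.degrees(np.arctan2(d[1],d[0])).round(1),end=" ")
print("lever",plane(c,np.array([670,151])/1.5625,.08))
E
```

```text
0.2466 [0.5283 0.1208] [-0.0004  0.0012] [np.float64(0.0359), np.float64(0.0361), np.float64(0.0362), np.float64(0.0362)]
174.2 174.2 83.8 83.3 
0.2466 [0.5283 0.1207] [-0.0004  0.0011] [np.float64(0.0188), np.float64(0.0188), np.float64(0.0188), np.float64(0.0188)]
173.7 173.9 83.8 83.8 
0.243 [0.5306 0.1206] [0.0019 0.001 ] [np.float64(0.0369), np.float64(0.0372), np.float64(0.0372), np.float64(0.0372)]
174.2 174.2 83.8 83.3 
0.243 [0.5306 0.1205] [0.0019 0.0009] [np.float64(0.0193), np.float64(0.0193), np.float64(0.0193), np.float64(0.0194)]
173.7 173.9 83.8 83.8 
shaft [0.4882 0.1249 0.08  ]
[0.4882 0.1247] [np.float64(0.088), np.float64(0.0879), np.float64(0.088), np.float64(0.0888)]
173.8 174.3 83.8 83.8 lever [0.47221761 0.28660374 0.08      ]
```

Call:
{"method": "carry_out", "body": {
  "targets": [
    [[-1.3,0.13,-1],[0,0,0],0],
    [[-1.3,0.13,-2],[0,0,0],0],
    [[-1.0,0.13,-2.5],[0,0,0],0],
    [[-0.41,0,-2.5],[0,0,0],0],
    [[0,0,-2.5],[0,0,0],0],
    [[0,0,-1.7],[0,0,0],0],
    [[0,0,0],[0,0,0],0],
    [[0,0,0],[0,0,0],0]
  ]
}}

```text
time: 7.12
tcp_pos: [0.4884, 0.1238, 0.1301]
orientation: [-0.168, -3.136, 0.001]
contact_force: [0.7, 0.2, -1.4]
gripper_width: 0.035
grasp_force: 60.8
```

Call:
{"method": "carry_out", "body": {
  "targets": [
    [[0,0,-0.5],[0,0,0],0],
    [[0,0,-0.4],[0,0,0],0],
    [[0,0,-0.4],[0,0,0],0],
    [[0,0,-0.4],[0,0,0],0],
    [[0,0,0],[0,0,0],0],
    [[0,0,0],[0,0,0],0]
  ]
}}

```text
time: 7.62
tcp_pos: [0.4888, 0.1242, 0.1132]
orientation: [-0.166, -3.137, 0.0]
contact_force: [-1.1, 0.5, -1.3]
gripper_width: 0.0346
grasp_force: 60.8
```

```bash
python3 - <<'E'
from h import *
look("wrist","w3");p,y,o=pose();print(o["contact_force"].round(1),o["moment"].round(2))
E
```

```text
tcp [0.4888 0.1242 0.1132] yaw 83.9 q7 1.23 t 7.6167
[-0.6 -0.8 -2.1] [ 0.04 -0.02  0.02]
```

Call:
{"method": "carry_out", "body": {
  "targets": [
    [[0,0,-0.4],[0,0,0],0],
    [[0,0,-0.4],[0,0,0],0],
    [[0,0,-0.4],[0,0,0],0],
    [[0,0,0],[0,0,0],0],
    [[0,0,0],[0,0,0],0]
  ]
}}

```text
time: 8.08
tcp_pos: [0.4885, 0.1241, 0.1009]
orientation: [-0.166, -3.136, 0.001]
contact_force: [-0.6, 0.1, -2.2]
gripper_width: 0.0346
grasp_force: 60.8
```

Call:
{"method": "carry_out", "body": {
  "targets": [
    [[0,0,-0.5],[0,0,0],0],
    [[0,0,-0.5],[0,0,0],0],
    [[0,0,-0.5],[0,0,0],0],
    [[0,0,-0.3],[0,0,0],0],
    [[0,0,-0.1],[0,0,0],0],
    [[0,0,0],[0,0,0],0],
    [[0,0,0],[0,0,0],0]
  ]
}}

```text
time: 8.67
tcp_pos: [0.489, 0.1242, 0.0823]
orientation: [0.166, 3.137, 0.0]
contact_force: [-0.7, -0.4, -2.0]
gripper_width: 0.0347
grasp_force: 60.9
```

Call:
{"method": "carry_out", "body": {
  "targets": [
    [[0,0,0],[0,0,0],0.8],
    [[0,0,0],[0,0,0],0.8],
    [[0,0,0],[0,0,0],0.8],
    [[0,0,0],[0,0,0],0.8],
    [[0,0,3],[0,0,0],1],
    [[0,0,3.5],[0,0,0],1],
    [[0,0,3.5],[0,0,0],1],
    [[0,0,3.5],[0,0,0],1],
    [[0,0,3.5],[0,0,0],1]
  ]
}}

```text
time: 9.42
tcp_pos: [0.4887, 0.124, 0.2543]
orientation: [0.166, 3.137, 0.001]
contact_force: [1.2, 0.7, -0.7]
gripper_width: 0.0854
grasp_force: 0.0
```

Call:
{"method": "carry_out", "body": {
  "targets": [
    [[0.94,-0.74,1.04],[0,0,-0.112],1],
    [[0.94,-0.74,1.04],[0,0,-0.112],1],
    [[0.94,-0.74,1.04],[0,0,-0.112],1],
    [[0.94,-0.74,1.04],[0,0,-0.112],1],
    [[0.94,-0.74,1.04],[0,0,-0.112],1],
    [[0.94,-0.74,1.04],[0,0,-0.112],1],
    [[0.94,-0.74,1.04],[0,0,-0.112],1]
  ]
}}

```text
time: 10.0
tcp_pos: [0.5551, 0.072, 0.3258]
orientation: [1.36, 2.832, 0.001]
contact_force: [0.1, -0.9, -0.4]
gripper_width: 0.0856
grasp_force: 0.0
```

Call:
{"method": "carry_out", "body": {
  "targets": [
    [[0.94,-0.74,1.04],[0,0,-0.112],1],
    [[0.94,-0.74,1.04],[0,0,-0.112],1],
    [[0.94,-0.74,1.04],[0,0,-0.112],1],
    [[0.94,-0.74,1.04],[0,0,-0.112],1],
    [[0.94,-0.74,1.04],[0,0,-0.112],1],
    [[0.94,-0.74,1.04],[0,0,-0.112],1],
    [[0.94,-0.74,1.04],[0,0,-0.112],1],
    [[0,0,0],[0,0,0],1],
    [[0,0,0],[0,0,0],1]
  ]
}}

```text
time: 10.75
tcp_pos: [0.6207, 0.0201, 0.398]
orientation: [2.331, 2.105, -0.0]
contact_force: [-0.9, 0.3, -0.5]
gripper_width: 0.0852
grasp_force: 0.0
```

```bash
python3 - <<'E'
from h import *
look("wrist","w4")
E
```

```text
tcp [0.6207 0.0201 0.398 ] yaw -5.8 q7 -0.05 t 10.75
```

Call:
{"method": "carry_out", "body": {
  "targets": [
    [[-0.6,-2.7,0],[0,0,0],1],
    [[-0.6,-2.7,0],[0,0,0],1],
    [[-0.6,-2.7,0],[0,0,0],1],
    [[-0.6,-2.7,0],[0,0,0],1],
    [[-0.6,-2.7,0],[0,0,0],1],
    [[-0.6,-2.7,0],[0,0,0],1],
    [[-0.6,-2.7,0],[0,0,0],1],
    [[-0.6,-2.7,0],[0,0,0],1],
    [[0,0,0],[0,0,0],1],
    [[0,0,0],[0,0,0],1]
  ]
}}

```text
time: 11.63
tcp_pos: [0.5711, -0.1967, 0.3976]
orientation: [-2.334, -2.102, -0.0]
contact_force: [0.4, 0.1, 0.0]
gripper_width: 0.0854
grasp_force: 0.0
```

```bash
python3 - <<'E'
from h import *
look("wrist","w5")
a=np.load("pics/w4.npy");b=np.load("pics/w5.npy")
E
```

```text
tcp [ 0.5711 -0.1967  0.3976] yaw -6.0 q7 0.32 t 11.6333
```

View pics/w4.png

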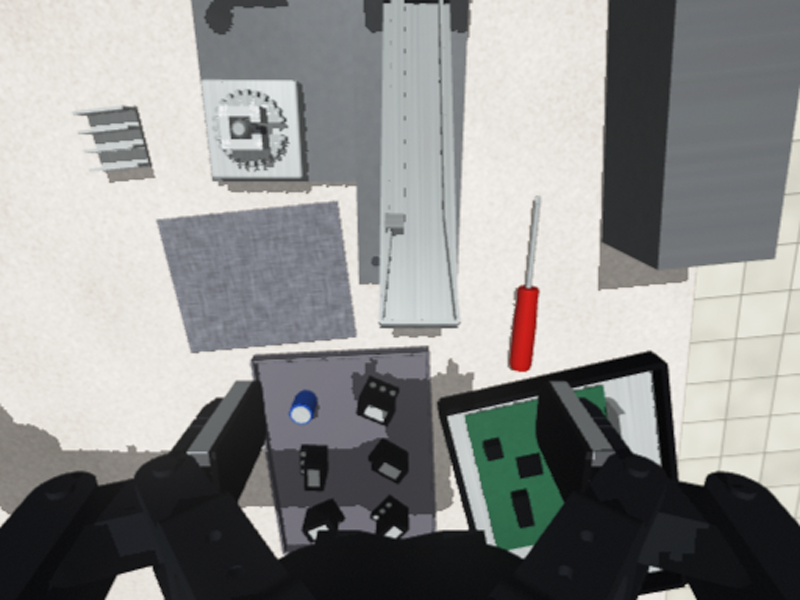

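View pics/w5.png

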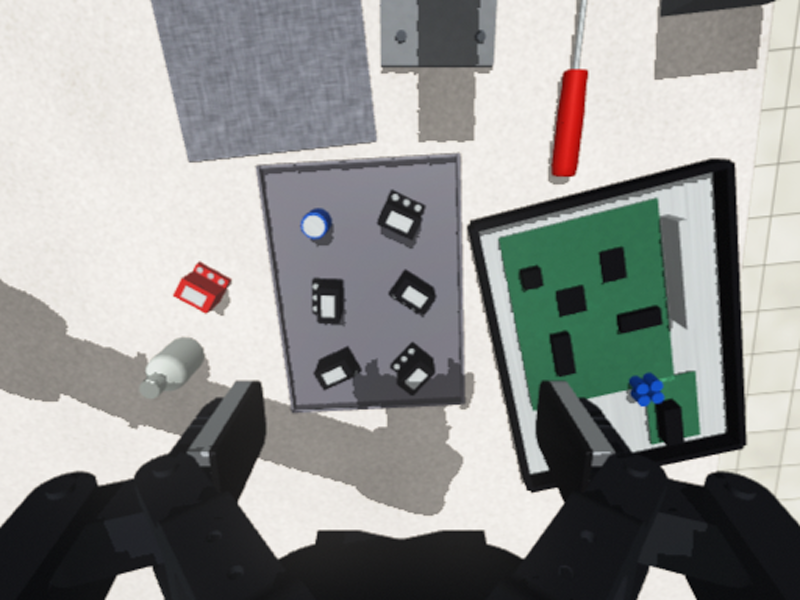

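The wheel is on the block with its keyway over the key in w4, at (245,128). The chute's open end is at row ~325 (cols 381–459), with the lip lead at (395,222). In w5 all five relays and the capacitor are clear. I'll make one composite crop to triangulate the chute's end.

```bash
python3 - <<'E'
import numpy as np,cv2
w=np.load("pics/w4.npy");t=cv2.imread("pics/top0.png");s=cv2.imread("pics/side0.png")
a=cv2.resize(w[100:220,230:310],None,fx=3.8,fy=3.8,interpolation=cv2.INTER_CUBIC)  # 304x456
b=cv2.resize(s[180:380,420:540],None,fx=2.6,fy=2.6,interpolation=cv2.INTER_CUBIC)  # 312 x520
c=cv2.resize(t[130:230,310:400],None,fx=2,fy=2,interpolation=cv2.INTER_CUBIC) #180x200
o=np.zeros((530,800,3),np.uint8);o[:456,:304]=a;o[:520,304:616]=b;o[:200,618:798]=c
cv2.imwrite("pics/c1.png",o)
E
```

```text
(no output)
```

View pics/c1.png

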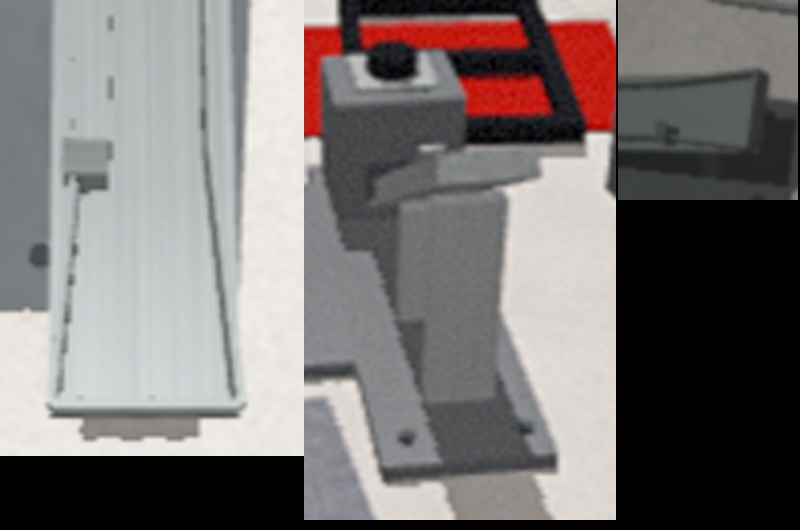

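```bash
cat > fit.py <<'E'
from h import *
from scipy.optimize import least_squares
c4=cal("w4"); ct=viewer.calibration("top"); cs=viewer.calibration("side")
s=np.radians(32); F=R.from_euler("z",-6,degrees=True).as_matrix()
C=F@np.array([[0,-1,0],[np.cos(s),0,np.sin(s)],[-np.sin(s),0,np.cos(s)]]) # columns = chute x,y,z
def W(P,L): return L+(C@(np.array(P)-[-.25,0,0]).T).T
E
python3 - <<'E'
from fit import *
print(C.round(3), np.linalg.det(C)); print("sidecam",ray(cs,(0,0))[0],"topcam",ray(ct,(0,0))[0])
f=lambda p:np.array(p)/3.8+(230,100)
px4=np.array([f((62,395)),f((236,395)),f((204,150))])
M4=[(-.284,.026,.013),(-.284,-.026,.013),(-.205,-.019,.013)]
Mt=[(-.284,.028,.013),(-.284,-.028,.013)]
pxt=np.array([(378.5,205.5),(384.5,165)])/1.5625
def res(L,top=True):
    e=(proj(c4,W(M4,L))-px4).ravel()
    return np.r_[e,(proj(ct,W(Mt,L))-pxt).ravel()] if top else e
for top in(False,True):
    q=least_squares(res,[.63,0,.16],args=(top,));print(q.x.round(4),q.fun.round(1))
    L=q.x
    P=[(-.284,.028,.013),(-.284,-.028,.013),(-.284,.028,0),(-.284,-.028,0),(-.205,.021,.016),(-.205,-.021,.013)]
    print("side crop px",((proj(cs,W(P,L))*1.5625-(420,180))*2.6+(304,0)).round(0).tolist())
E
```

```text
[[ 0.089 -0.995  0.055]
 [ 0.843  0.105  0.527]
 [-0.53   0.     0.848]] 0.9999999999999994
sidecam [ 0.37533935 -0.70842469  0.5863945 ] topcam [ 0.43838172 -0.05564525  1.12812235]
[ 0.6322 -0.003   0.1648] [-0.1 -0.1 -0.3  0.   0.5  0. ]
side crop px [[440.0, 176.0], [539.0, 170.0], [441.0, 200.0], [540.0, 193.0], [427.0, 179.0], [495.0, 179.0]]
[ 0.6326 -0.0059  0.157 ] [ 0.6 -0.2 -0.7 -0.1  0.4  1.3 -0.7 -0.7 -1.3  1. ]
side crop px [[441.0, 191.0], [540.0, 184.0], [443.0, 214.0], [542.0, 208.0], [428.0, 192.0], [496.0, 193.0]]
```

```bash
python3 - <<'E'
import numpy as np,cv2
w=np.load("pics/w5.npy")
a=cv2.resize(w[105:260,190:300],None,fx=3.8,fy=3.8,interpolation=cv2.INTER_CUBIC)
cv2.imwrite("pics/c2.png",np.clip(a*1.5,0,255).astype(np.uint8))
E
```

```text
(no output)
```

View pics/c2.png

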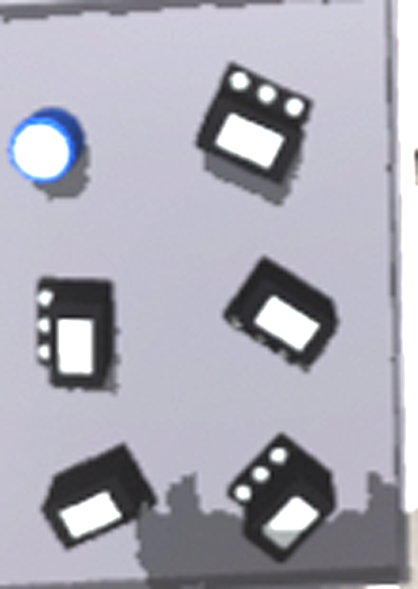

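```bash
python3 - <<'E'
from h import *
c=cal("w5"); f=lambda p:np.array(p)/3.8+(190,105)
D={"A":([(225,115),(285,137),(272,168),(215,143)],(267,93)),"B":([(272,294),(320,325),(305,350),(256,322)],(262,338)),
"C":([(58,317),(94,318),(92,374),(58,374)],(43,325)),"D":([(60,513),(112,493),(122,512),(68,538)],None),"E":([(298,496),(320,515),(285,549),(262,530)],(260,474))}
for k,(L,s) in D.items():
    P=np.array([plane(c,f(p),.042)[:2] for p in L]); m=P.mean(0)
    e=[P[(i+1)%4]-P[i] for i in range(4)]; l=[np.linalg.norm(v) for v in e]
    v=(e[0]-e[2]) if l[0]+l[2]>l[1]+l[3] else (e[1]-e[3]); a=np.degrees(np.arctan2(v[1],v[0]))
    out=[k,m.round(4),"long",a.round(1),np.round(l,4)]
    if s is not None:
        S=plane(c,f(s),.015)[:2]; d=S-m; out+=["screw d",np.linalg.norm(d).round(4),np.degrees(np.arctan2(d[1],d[0])).round(1)]
    print(*out)
print("cap",plane(c,f((42,150)),.038))
E
```

```text
A [ 0.5695 -0.1939] long -27.9 [0.0263 0.014  0.0259 0.0123] screw d 0.018 59.0
B [ 0.578  -0.2746] long -38.5 [0.0253 0.0132 0.0251 0.0145] screw d 0.0197 -130.4
C [ 0.4844 -0.2754] long -99.7 [0.0156 0.0261 0.015  0.0265] screw d 0.0189 171.9
D [ 0.4788 -0.3572] long 19.3 [0.0263 0.0105 0.0288 0.0132]
E [ 0.5702 -0.3712] long -138.8 [0.0141 0.0237 0.0146 0.0239] screw d 0.0183 134.8
cap [ 0.48280741 -0.18933929  0.038     ]
```

Call:
{"method": "carry_out", "body": {
  "targets": [
    [[-2.2,-2,-3],[0,0,-0.03],0.65],
    [[-2.2,-2,-4],[0,0,-0.035],0.65],
    [[-2.2,-2,-4],[0,0,0],0.65],
    [[-2.1,-1.9,-4],[0,0,0],0.65],
    [[0,0,-4],[0,0,0],0.65],
    [[0,0,-4],[0,0,0],0.65],
    [[0,0,-4],[0,0,0],0.65],
    [[0,0,-4],[0,0,0],0.65],
    [[0,0,-2.7],[0,0,0],0.65],
    [[0,0,-1.4],[0,0,0],0.65]
  ]
}}

```text
time: 12.52
tcp_pos: [0.4944, -0.2609, 0.0621]
orientation: [-2.391, -2.028, 0.004]
contact_force: [0.6, 0.9, 0.2]
gripper_width: 0.0554
grasp_force: 0.0
```

Call:
{"method": "carry_out", "body": {
  "targets": [
    [[0,0,0],[0,0,0],0.65],
    [[0,0,0],[0,0,0],0],
    [[0,0,0],[0,0,0],0],
    [[0,0,0],[0,0,0],0],
    [[0,0,0],[0,0,0],0],
    [[0,0,0],[0,0,0],0],
    [[0,0,0],[0,0,0],0],
    [[0,0,0],[0,0,0],0]
  ]
}}

```text
time: 13.18
tcp_pos: [0.4967, -0.2648, 0.0672]
orientation: [2.399, 2.027, 0.002]
contact_force: [-0.5, 0.7, 3.2]
gripper_width: -0.0002
grasp_force: 1.4
```

```bash
python3 - <<'E'
from h import *
p,y,o=pose();print(p,y,o["gripper_width"],o["contact_force"].round(1))
# place plan: relay origin offset = TCP - 0.043 along tool z; L guess
from fit import *
L=np.array([.632,-.003,.165]); 
for h in (.0,.02,.06): print(h,(L+C@[0,-.005,.043+h]).round(4))
print("normal",C[:,2])
# rotation from current to place
ty=-C[:,1]; tz=-C[:,2]; tx=np.cross(ty,tz); T=np.c_[tx,ty,tz]
Rc=R.from_rotvec(o["orientation"]); print("yaw-only",np.radians(-6-y)); 
Rz=R.from_euler("z",-6-y,degrees=True)
print("then tilt",(R.from_matrix(T)*(Rz*Rc).inv()).as_rotvec().round(3))
E
```

```text
[ 0.49665725 -0.26477541  0.06717121] -9.618654967707219 -0.00023113928533275566 [-0.5  0.7  3.2]
0.0 [0.6394 0.0191 0.2015]
0.02 [0.6405 0.0297 0.2184]
0.06 [0.6427 0.0508 0.2523]
normal [0.05539165 0.52701631 0.8480481 ]
yaw-only 0.06315744368014005
then tilt [-0.555  0.06  -0.   ]
```

Call:
{"method": "carry_out", "body": {
  "targets": [
    [[0,0,2.5],[0,0,0],0.65],
    [[-0.6,-0.5,0.5],[0,0,0],0.65],
    [[-0.63,-0.56,0],[0,0,0],0.65],
    [[0,0,0],[0,0,0],0.65],
    [[0,0,0],[0,0,0],0.65],
    [[0,0,0],[0,0,0],0.65]
  ]
}}

```text
time: 13.68
tcp_pos: [0.4832, -0.2751, 0.0957]
orientation: [-2.4, -2.026, 0.001]
contact_force: [0.3, -0.5, -0.8]
gripper_width: 0.0555
grasp_force: 0.0
```

```bash
python3 - <<'E'
from h import *
c=look("wrist","w6",scale=1.5625)
print((proj(c,[[.4844,-.2754,.042]])*1.5625).round())
E
```

```text
tcp [ 0.4832 -0.2751  0.0957] yaw -9.7 q7 0.53 t 13.6833
[[406. 352.]]
```

View pics/w6.png

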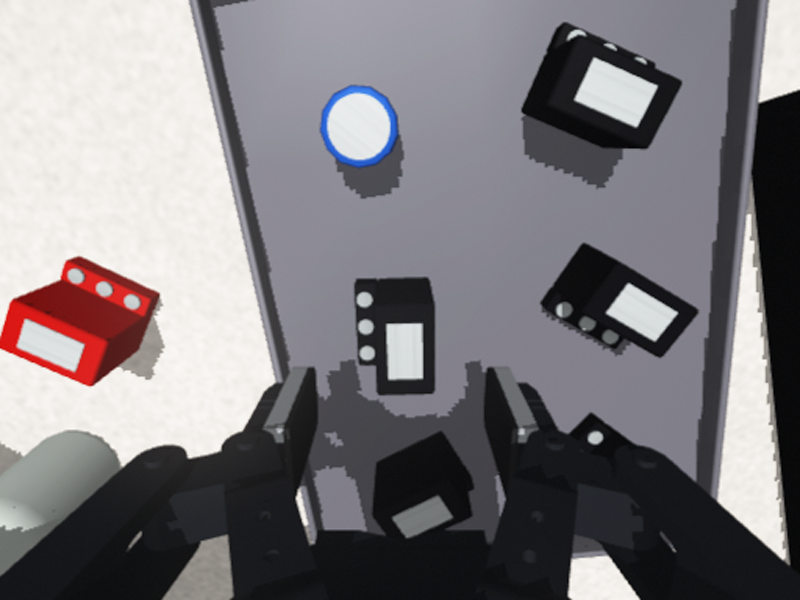

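Relay C's label is at (405,352), exactly as predicted and between the fingers. Going down.

Call:
{"method": "carry_out", "body": {
  "targets": [
    [[0.1,0,-2],[0,0,0],0.65],
    [[0,0,-1.9],[0,0,0],0.65],
    [[0,0,-1],[0,0,0],0.65],
    [[0,0,0],[0,0,0],0.65],
    [[0,0,0],[0,0,0],0],
    [[0,0,0],[0,0,0],0],
    [[0,0,0],[0,0,0],0],
    [[0,0,0],[0,0,0],0],
    [[0,0,0],[0,0,0],0],
    [[0,0,0],[0,0,0],0]
  ]
}}

```text
time: 14.57
tcp_pos: [0.4857, -0.2758, 0.0486]
orientation: [2.398, 2.026, 0.002]
contact_force: [-0.6, -0.2, 6.8]
gripper_width: 0.0227
grasp_force: 61.3
```

Call:
{"method": "carry_out", "body": {
  "targets": [
    [[0,0,2],[0,0,0],0],
    [[0,0,3.5],[0,0,0.063],0],
    [[0.8,1.6,3.5],[0,0,0],0],
    [[0.8,1.6,3.5],[0,0,0],0],
    [[0.8,1.6,3.5],[0,0,0],0],
    [[0.8,1.6,3.5],[0,0,0],0],
    [[0.8,1.6,1.2],[0,0,0],0],
    [[1.2,2.4,0],[-0.11,0.012,0],0],
    [[1.2,2.4,0],[-0.11,0.012,0],0],
    [[1.2,2.4,0],[-0.11,0.012,0],0]
  ]
}}

```text
time: 15.4
tcp_pos: [0.5615, -0.1231, 0.2561]
orientation: [2.153, 1.933, -0.36]
contact_force: [1.2, 0.3, -2.2]
gripper_width: 0.0229
grasp_force: 60.5
```

Call:
{"method": "carry_out", "body": {
  "targets": [
    [[1.2,2.4,0],[-0.11,0.012,0],0],
    [[1.2,2.4,0],[-0.11,0.012,0],0],
    [[1.2,2.4,0],[0,0,0],0],
    [[1.2,2.4,0],[0,0,0],0],
    [[0,0,0],[0,0,0],0],
    [[0,0,0],[0,0,0],0]
  ]
}}

```text
time: 15.9
tcp_pos: [0.609, -0.0261, 0.2538]
orientation: [2.015, 1.819, -0.576]
contact_force: [0.7, -0.6, -0.5]
gripper_width: 0.0223
grasp_force: 60.4
```

```bash
python3 - <<'E'
from fit import *
c=look("wrist","w7"); p,y,o=pose()
ty=-C[:,1]; tz=-C[:,2]; T=np.c_[np.cross(ty,tz),ty,tz]
print("rot fix",(R.from_matrix(T)*R.from_rotvec(o["orientation"]).inv()).as_rotvec().round(3))
L=np.array([.632,-.003,.165]); print("TCP in chute at load",(C.T@(p-L)).round(4), o["q"].round(2))
P=[(-.284,.026,.013),(-.284,-.026,.013),(-.205,.019,.013),(-.205,-.019,.013)]
print((proj(c,W(P,L))*1.5625).round())
E
```

```text
tcp [ 0.609  -0.0261  0.2538] yaw -5.9 q7 -0.31 t 15.9
rot fix [-0.004 -0.002  0.002]
TCP in chute at load [-0.0707  0.0209  0.0611] [-0.79  0.39  0.67  1.56  0.3   1.43 -0.31]
[[389. 271.]
 [530. 271.]
 [410.  29.]
 [530.  29.]]
```

View pics/w7.png

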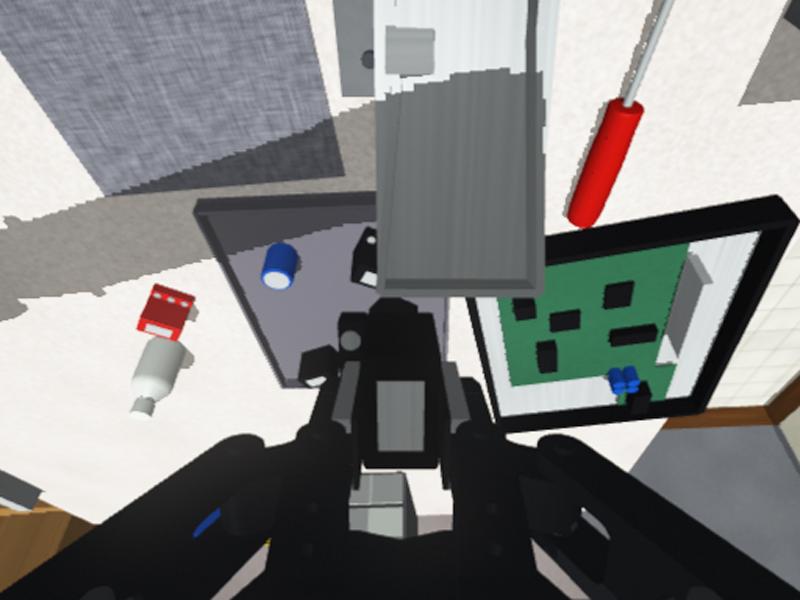

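The relay hangs upright with its flange on the left (lip) side. The chute end is at rows 280–295, cols 377–545, about 5 mm higher along the normal than assumed, so I'll correct for that.

Call:
{"method": "carry_out", "body": {
  "targets": [
    [[0.11,1.05,1.7],[0,0,0],0],
    [[1.05,1.76,-1.16],[0,0,0],0],
    [[1.05,1.76,-1.16],[0,0,0],0],
    [[1.05,1.76,-1.16],[0,0,0],0],
    [[-0.05,-0.5,-0.8],[0,0,0],0],
    [[-0.05,-0.5,-0.8],[0,0,0],0],
    [[0,0,0],[0,0,0],0],
    [[0,0,0],[0,0,0],0]
  ]
}}

```text
time: 16.62
tcp_pos: [0.6395, 0.0226, 0.2212]
orientation: [2.022, 1.812, -0.577]
contact_force: [0.4, 0.9, -0.2]
gripper_width: 0.0225
grasp_force: 60.5
```

Call:
{"method": "carry_out", "body": {
  "targets": [
    [[-0.02,-0.16,-0.25],[0,0,0],0],
    [[-0.02,-0.16,-0.25],[0,0,0],0],
    [[0,0,0],[0,0,0],0],
    [[0,0,0],[0,0,0],0]
  ]
}}

```text
time: 16.95
tcp_pos: [0.64, 0.0226, 0.216]
orientation: [2.019, 1.816, -0.574]
contact_force: [0.2, 1.0, -0.6]
gripper_width: 0.0226
grasp_force: 60.5
```

```bash
cat > st.py <<'E'
from fit import *
p,y,o=pose(); L=np.array([.632,-.005,.171])
print(p.round(4),"chute-rel",(C.T@(p-L)).round(4),"F chute",(C.T@o["contact_force"]).round(1),"w",o["gripper_width"].round(4),"t",o["time"])
E
python3 st.py
```

```text
Traceback (most recent call last):
  File "st.py", line 3, in <module>
    print(p.round(4),"chute-rel",(C.T@(p-L)).round(4),"F chute",(C.T@o["contact_force"]).round(1),"w",o["gripper_width"].round(4),"t",o["time"])
                                                                                                      ^^^^^^^^^^^^^^^^^^^^^^^^
AttributeError: 'float' object has no attribute 'round'
```

Call:
{"method": "carry_out", "body": {
  "targets": [
    [[-0.01,-0.13,-0.21],[0,0,0],0],
    [[-0.01,-0.13,-0.21],[0,0,0],0],
    [[0,0,0],[0,0,0],0],
    [[0,0,0],[0,0,0],0]
  ]
}}

```text
time: 17.28
tcp_pos: [0.6413, 0.0231, 0.2154]
orientation: [2.016, 1.818, -0.568]
contact_force: [-2.8, 8.0, 16.3]
gripper_width: 0.0228
grasp_force: 62.9
```

Call:
{"method": "carry_out", "body": {
  "targets": [
    [[-0.01,-0.1,-0.17],[0,0,0],0],
    [[0,0,0],[0,0,0],0],
    [[0,0,0],[0,0,0],0]
  ]
}}

```text
time: 17.53
tcp_pos: [0.6416, 0.0232, 0.2153]
orientation: [2.015, 1.819, -0.565]
contact_force: [-4.5, 10.6, 23.6]
gripper_width: 0.0224
grasp_force: 63.9
```

```bash
sed -i 's/o\["gripper_width"\].round(4)/o["gripper_width"]/' st.py; python3 st.py
```

```text
[0.6416 0.0232 0.2153] chute-rel [ 0.0011 -0.0066  0.053 ] F chute [-3.9  5.6 25.3] w 0.022382454776860548 t 17.5333
```

Call:
{"method": "carry_out", "body": {
  "targets": [
    [[0.01,0.18,0.3],[0,0,0],0],
    [[0,0,0],[0,0,0],0],
    [[0,0,0],[0,0,0],0]
  ]
}}

```text
time: 17.78
tcp_pos: [0.6412, 0.0232, 0.2154]
orientation: [2.016, 1.818, -0.568]
contact_force: [-0.9, 6.8, 12.4]
gripper_width: 0.0228
grasp_force: 62.5
```

```bash
python3 st.py; python3 - <<'E'
from h import *
look("wrist","w8");look("side","s8");look("top","t8")
a=cv2.resize(np.load("pics/w8.npy")[130:330,160:350],None,fx=2.2,fy=2.2,interpolation=cv2.INTER_CUBIC)
s=np.load("pics/s8.npy")[95:185,255:355]
s=cv2.resize(s,None,fx=3.7,fy=3.7,interpolation=cv2.INTER_CUBIC)
t=cv2.resize(np.load("pics/t8.npy")[85:150,200:275],None,fx=3.7,fy=3.7,interpolation=cv2.INTER_CUBIC)
o=np.zeros((600,800,3),np.uint8);o[:a.shape[0],:a.shape[1]]=a;o[:s.shape[0],425:425+s.shape[1]]=s;o[340:340+t.shape[0],425:425+t.shape[1]]=t
cv2.imwrite("pics/m8.png",np.clip(o*1.5,0,255).astype(np.uint8))
E
```

```text
[0.6412 0.0232 0.2154] chute-rel [ 0.0011 -0.0062  0.053 ] F chute [-0.9  1.6 14. ] w 0.022803976000580126 t 17.7833
tcp [0.6412 0.0232 0.2154] yaw -5.9 q7 -0.35 t 17.7833
tcp [0.6412 0.0233 0.2154] yaw -5.9 q7 -0.35 t 17.8333
tcp [0.6412 0.0232 0.2154] yaw -5.9 q7 -0.35 t 17.8833
```

View pics/m8.png

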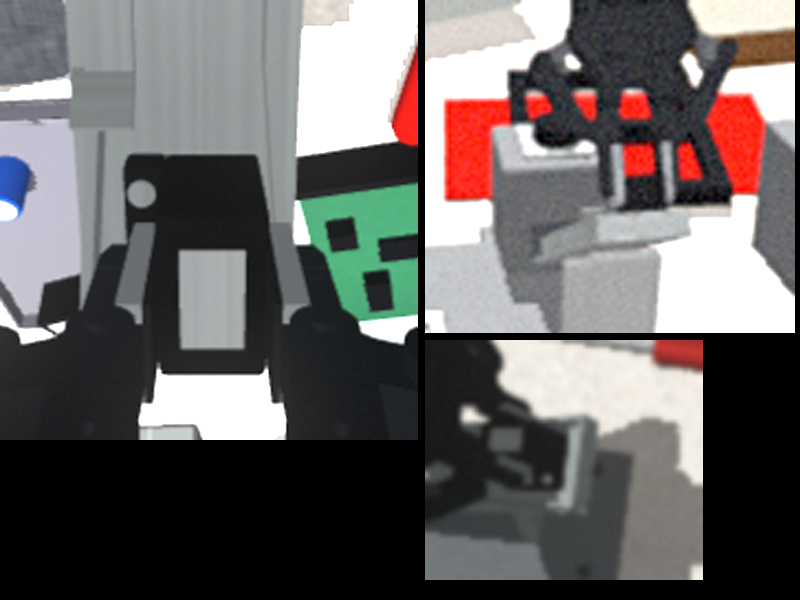

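Side, top and wrist views all show the relay inside the channel: flange left, about 3–4 mm clear of the right wall and 7 mm of the left, with the lip lead at (100,98). So this is the floor. I'll ease off, nudge 1.5 mm to the lip side and release.

Call:
{"method": "carry_out", "body": {
  "targets": [
    [[-0.14,0.15,0.22],[0,0,0],0],
    [[0,0,0],[0,0,0],0],
    [[0,0,0],[0,0,0],0]
  ]
}}

```text
time: 18.18
tcp_pos: [0.6387, 0.0233, 0.2156]
orientation: [2.018, 1.818, -0.573]
contact_force: [-1.2, 3.8, 5.6]
gripper_width: 0.0225
grasp_force: 61.6
```

```bash
python3 st.py
```

```text
[0.6387 0.0233 0.2156] chute-rel [ 0.0009 -0.0037  0.0531] F chute [0.1 1.6 6.7] w 0.02253448768175592 t 18.1833
```

Call:
{"method": "carry_out", "body": {
  "targets": [
    [[0,0,0],[0,0,0],0.6],
    [[0,0,0],[0,0,0],0.6],
    [[0,0,0],[0,0,0],0.6],
    [[0,0,0],[0,0,0],0.6],
    [[0,0,0],[0,0,0],0.6],
    [[0,0,0],[0,0,0],0.6],
    [[0.16,1.6,2.5],[0,0,0],0.6],
    [[0.16,1.6,2.5],[0,0,0],0.6],
    [[0,0,0],[0,0,0],0.6],
    [[0,0,0],[0,0,0],0.6]
  ]
}}

```text
time: 19.02
tcp_pos: [0.6426, 0.0559, 0.2662]
orientation: [2.017, 1.818, -0.57]
contact_force: [-0.7, -1.0, -0.8]
gripper_width: 0.0513
grasp_force: 0.0
```

```bash
python3 st.py; python3 - <<'E'
from fit import *
c=look("wrist","w9");L=np.array([.6325,-.001,.178])
im=np.load("pics/w9.npy")
# sample darkness along chute centre (y=-5, z=38 top & z=0)
for x in range(-280,5,20):
    P=proj(c,W([(x/1000,-.005,.02)],L))[0]; 
    u,v=P.round().astype(int)
    print(x,(u,v), im[max(v-1,0):v+2,max(u-1,0):u+2].mean().round() if 0<=u<512 and 0<=v<384 else None,end=" | ")
E
```

```text
[0.6426 0.0559 0.2662] chute-rel [ 0.0018 -0.0041  0.1134] F chute [-0.5  0.6 -1.3] w 0.05127561559794719 t 19.0167
tcp [0.6426 0.0559 0.2662] yaw -5.9 q7 -0.35 t 19.0167
-280 (np.int64(259), np.int64(247)) 204.0 | -260 (np.int64(259), np.int64(222)) 231.0 | -240 (np.int64(259), np.int64(196)) 106.0 | -220 (np.int64(259), np.int64(169)) 105.0 | -200 (np.int64(259), np.int64(141)) 105.0 | -180 (np.int64(259), np.int64(110)) 107.0 | -160 (np.int64(259), np.int64(78)) 111.0 | -140 (np.int64(259), np.int64(43)) 235.0 | -120 (np.int64(259), np.int64(6)) 229.0 | -100 (np.int64(260), np.int64(-33)) None | -80 (np.int64(260), np.int64(-76)) None | -60 (np.int64(260), np.int64(-121)) None | -40 (np.int64(260), np.int64(-170)) None | -20 (np.int64(260), np.int64(-223)) None | 0 (np.int64(260), np.int64(-280)) None |
```

Call:
{"method": "carry_out", "body": {
  "targets": [
    [[-0.4,-2,0.3],[0.11,-0.012,0],0.65],
    [[-0.4,-2,0],[0.11,-0.012,0],0.65],
    [[-0.4,-2,0],[0.11,-0.012,0],0.65],
    [[-0.4,-2,0],[0.11,-0.012,0],0.65],
    [[-0.4,-2,0],[0.11,-0.012,0],0.65],
    [[-0.33,-0.94,0],[0,0,-0.122],0.65],
    [[-0.33,-0.94,0],[0,0,-0.122],0.65],
    [[-0.33,-0.94,0],[0,0,-0.122],0.65],
    [[-0.33,-0.94,0],[0,0,-0.122],0.65],
    [[-0.33,-0.94,0],[0,0,-0.122],0.65]
  ]
}}

```text
time: 19.9
tcp_pos: [0.6037, -0.0941, 0.2666]
orientation: [-2.863, -1.292, 0.003]
contact_force: [0.4, -0.6, 0.9]
gripper_width: 0.0552
grasp_force: 0.0
```

Call:
{"method": "carry_out", "body": {
  "targets": [
    [[-0.33,-0.94,0],[0,0,-0.122],0.65],
    [[-0.33,-0.94,0],[0,0,-0.122],0.65],
    [[-0.33,-0.94,-1],[0,0,-0.122],0.65],
    [[-0.33,-0.94,-1],[0,0,-0.122],0.65],
    [[-0.33,-0.94,-1],[0,0,-0.122],0.65],
    [[-0.33,-0.94,-1],[0,0,-0.122],0.65],
    [[-0.33,-0.94,-1],[0,0,-0.122],0.65],
    [[-0.33,-0.94,-1],[0,0,-0.122],0.65]
  ]
}}

```text
time: 20.57
tcp_pos: [0.5771, -0.1689, 0.2062]
orientation: [3.135, -0.201, -0.004]
contact_force: [1.0, -0.2, 1.0]
gripper_width: 0.0556
grasp_force: 0.0
```

Call:
{"method": "carry_out", "body": {
  "targets": [
    [[-0.33,-0.94,-1],[0,0,-0.122],0.65],
    [[-0.33,-0.94,-1],[0,0,-0.122],0.65],
    [[-0.33,-0.94,-1],[0,0,-0.122],0.65],
    [[0,0,0],[0,0,0],0.65],
    [[0,0,0],[0,0,0],0.65]
  ]
}}

```text
time: 20.98
tcp_pos: [0.5674, -0.1967, 0.1768]
orientation: [3.049, -0.755, -0.004]
contact_force: [-0.6, -1.1, 0.0]
gripper_width: 0.0552
grasp_force: 0.0
```

```bash
cat > chk.py <<'E'
# where are we vs goal; are labels where expected (wrist+top); chute occupancy from top
import sys; from fit import *
REL={"A":(.5695,-.1939,-117.9),"B":(.578,-.2746,51.5),"C":(.4844,-.2754,-9.7),"D":(.4788,-.3572,104.),"E":(.5702,-.3712,-48.8)}
k=sys.argv[1]; name=sys.argv[2]; g=REL[k]
c=look("wrist",name); iw=np.load(f"pics/{name}.npy").mean(2)
p,y,o=pose(); m=R.from_rotvec(o["orientation"]).as_matrix()
print("shift cm",((np.array([g[0],g[1],.047])-p)*100).round(2),"yaw rad",np.radians((g[2]-y+180)%360-180).round(3),"tilt fix",np.cross(m[:,2],[0,0,-1]).round(3))
ct=look("top",name+"t"); it=np.load(f"pics/{name}t.npy").mean(2)
def lab(img,c,xy,r):  # centroid offset of bright blob near expected label
    q=proj(c,[[xy[0],xy[1],.042]])[0]; u,v=q.round().astype(int)
    if not(r<=u<512-r and r<=v<384-r): return None
    w=img[v-r:v+r+1,u-r:u+r+1]; return (u,v,int(img[v,u]), int(w.min()))
for n,a in REL.items(): print(n,"wrist",lab(iw,c,a,4),"top",lab(it,ct,a,2))
L=np.array([.6325,-.001,.178])
xs=np.arange(-280,5,10)
print("chute top cam",[(int(x),int(it[tuple(proj(ct,W([(x/1000,-.005,.025)],L))[0].round().astype(int)[::-1])])) for x in xs])
E
python3 chk.py A w10
```

```text
tcp [ 0.5674 -0.1967  0.1768] yaw -117.8 q7 -1.49 t 20.9833
shift cm [  0.12   0.2  -13.06] yaw rad -0.003 tilt fix [-0.    -0.001 -0.   ]
tcp [ 0.5683 -0.1959  0.1776] yaw -117.7 q7 -1.49 t 21.0333
A wrist (np.int64(252), np.int64(182), 232, 228) top (np.int64(308), np.int64(155), 40, 39)
B wrist (np.int64(334), np.int64(130), 129, 125) top (np.int64(339), np.int64(152), 40, 39)
C wrist (np.int64(375), np.int64(221), 139, 138) top (np.int64(338), np.int64(188), 28, 25)
D wrist (np.int64(465), np.int64(187), 129, 123) top (np.int64(370), np.int64(191), 69, 46)
E wrist (np.int64(450), np.int64(81), 124, 119) top (np.int64(376), np.int64(156), 67, 29)
chute top cam [(-280, 110), (-270, 110), (-260, 110), (-250, 109), (-240, 109), (-230, 109), (-220, 109), (-210, 109), (-200, 107), (-190, 108), (-180, 107), (-170, 108), (-160, 107), (-150, 107), (-140, 106), (-130, 106), (-120, 105), (-110, 106), (-100, 106), (-90, 107), (-80, 107), (-70, 107), (-60, 50), (-50, 18), (-40, 17), (-30, 17), (-20, 19), (-10, 112), (0, 121)]
```

Call:
{"method": "carry_out", "body": {
  "targets": [
    [[0.12,0.2,-3],[0,0,0],0.65],
    [[0,0,-4],[0,0,0],0.65],
    [[0,0,-3.5],[0,0,0],0.65],
    [[0,0,-1.8],[0,0,0],0.65],
    [[0,0,-0.7],[0,0,0],0.65],
    [[0,0,0],[0,0,0],0.65],
    [[0,0,0],[0,0,0],0],
    [[0,0,0],[0,0,0],0],
    [[0,0,0],[0,0,0],0],
    [[0,0,0],[0,0,0],0]
  ]
}}

```text
time: 21.92
tcp_pos: [0.5718, -0.1944, 0.0503]
orientation: [-3.049, 0.755, -0.006]
contact_force: [0.4, 1.2, 6.6]
gripper_width: 0.0225
grasp_force: 59.5
```

Call:
{"method": "carry_out", "body": {
  "targets": [
    [[0,0,0],[0,0,0],0],
    [[0,0,0],[0,0,0],0]
  ]
}}

```text
time: 22.08
tcp_pos: [0.5718, -0.1945, 0.0503]
orientation: [-3.049, 0.756, -0.006]
contact_force: [0.0, 0.0, 7.2]
gripper_width: 0.0223
grasp_force: 59.6
```

```bash
cat > plan.py <<'E'
# shifts/turns to the pre-place pose (40 mm over floor) with relay held; needs TCP height over relay base
from fit import *
p,y,o=pose(); L=np.array([.6325,-.001,.178]); off=p[2]-.004
ty=-C[:,1]; tz=-C[:,2]; T=np.c_[np.cross(ty,tz),ty,tz]
G=L+C@[0,-.004,off+.03]
print("tcp",p.round(4),"yaw",y.round(1),"w",o["gripper_width"],"off",off.round(4),"shift cm",((G-p)*100).round(2),"yaw rad",np.radians((-6-y+180)%360-180).round(3))
E
python3 plan.py
```

```text
tcp [ 0.5718 -0.1945  0.0503] yaw -117.8 w 0.022284524159161136 off 0.0463 shift cm [ 6.89 23.33 19.24] yaw rad 1.952
```

Call:
{"method": "carry_out", "body": {
  "targets": [
    [[0,0,2],[0,0,0],0],
    [[0,0,3.3],[0,0,0.122],0],
    [[0,0,3.3],[0,0,0.122],0],
    [[0,0,3.3],[0,0,0.122],0],
    [[0,0,3.3],[0,0,0.122],0],
    [[0,0,3.3],[0,0,0.122],0],
    [[0,0,3.3],[0,0,0.122],0],
    [[0.5,1.5,0],[0,0,0.122],0],
    [[0.5,1.5,0],[0,0,0.122],0],
    [[0.5,1.5,0],[0,0,0.122],0]
  ]
}}

```text
time: 22.92
tcp_pos: [0.5853, -0.149, 0.2677]
orientation: [2.993, 0.953, 0.005]
contact_force: [-0.6, 0.1, -0.4]
gripper_width: 0.0226
grasp_force: 58.9
```

Call:
{"method": "carry_out", "body": {
  "targets": [
    [[0.5,1.5,0],[0,0,0.122],0],
    [[0.5,1.5,0],[0,0,0.122],0],
    [[0.5,1.5,0],[0,0,0.122],0],
    [[0.5,1.5,0],[0,0,0.122],0],
    [[0.5,1.5,0],[0,0,0.122],0],
    [[0.5,1.5,0],[0,0,0.122],0],
    [[0.5,1.5,0],[0,0,0.122],0]
  ]
}}

```text
time: 23.5
tcp_pos: [0.6202, -0.0434, 0.2666]
orientation: [2.328, 2.108, 0.001]
contact_force: [0.2, -0.8, -0.4]
gripper_width: 0.0224
grasp_force: 58.9
```

Call:
{"method": "carry_out", "body": {
  "targets": [
    [[0.41,1.98,0],[-0.111,0.012,0],0],
    [[0.41,1.98,0],[-0.111,0.012,0],0],
    [[0.41,1.98,0],[-0.111,0.012,0],0],
    [[0.41,1.98,0],[-0.111,0.012,0],0],
    [[0.41,1.98,0],[-0.111,0.012,0],0],
    [[0,0,0],[0,0,0],0],
    [[0,0,0],[0,0,0],0]
  ]
}}

```text
time: 24.08
tcp_pos: [0.6404, 0.0607, 0.2636]
orientation: [2.006, 1.823, -0.58]
contact_force: [0.4, -0.2, -0.7]
gripper_width: 0.0226
grasp_force: 58.8
```

```bash
cat > pre.py <<'E'
# remaining shift to 4 mm over the floor; argv: off
import sys; from fit import *
p,y,o=pose(); L=np.array([.6325,-.001,.178]); off=float(sys.argv[1])
ty=-C[:,1]; tz=-C[:,2]; T=np.c_[np.cross(ty,tz),ty,tz]
d=C.T@(L-p)+[0,-.004,off+.003]
print("chute-frame move mm",(d*1000).round(1),"lateral world cm",(C@[d[0],d[1],0]*100).round(2),"normal world cm",(C@[0,0,d[2]]*100).round(2))
print("rot fix",(R.from_matrix(T)*R.from_rotvec(o["orientation"]).inv()).as_rotvec().round(3),"w",o["gripper_width"],"F",o["contact_force"].round(1))
E
python3 pre.py 0.0463
```

```text
chute-frame move mm [ -7.4  -2.6 -56.2] lateral world cm [ 0.19 -0.65  0.39] normal world cm [-0.31 -2.96 -4.77]
rot fix [-0.    -0.005 -0.008] w 0.022631920916669143 F [ 0.4 -0.2 -0.7]
```

Call:
{"method": "carry_out", "body": {
  "targets": [
    [[0.19,-0.65,0.39],[0,-0.003,-0.007],0],
    [[-0.08,-0.79,-1.27],[0,0,0],0],
    [[-0.08,-0.79,-1.27],[0,0,0],0],
    [[-0.08,-0.79,-1.27],[0,0,0],0],
    [[-0.04,-0.35,-0.56],[0,0,0],0],
    [[-0.03,-0.24,-0.4],[0,0,0],0],
    [[0,0,0],[0,0,0],0],
    [[0,0,0],[0,0,0],0]
  ]
}}

```text
time: 24.75
tcp_pos: [0.6396, 0.0184, 0.2232]
orientation: [2.023, 1.804, -0.576]
contact_force: [-0.6, 0.6, -0.1]
gripper_width: 0.0227
grasp_force: 58.9
```

```bash
python3 pre.py 0.0463
```

```text
chute-frame move mm [7.  1.1 0.4] lateral world cm [-0.04  0.6  -0.37] normal world cm [0.   0.02 0.03]
rot fix [-0.001  0.003  0.009] w 0.022697447019478397 F [-0.6  0.6 -0.1]
```

Call:
{"method": "carry_out", "body": {
  "targets": [
    [[-0.02,0.2,-0.35],[0,0,0.006],0],
    [[0,0,0],[0,0,0],0],
    [[0,0,0],[0,0,0],0.6],
    [[0,0,0],[0,0,0],0.6],
    [[0,0,0],[0,0,0],0.6],
    [[0,0,0],[0,0,0],0.6],
    [[0,0,0],[0,0,0],0.6],
    [[0,0,0],[0,0,0],0.6],
    [[0.16,1.6,2.5],[0,0,0],0.6],
    [[0.16,1.6,2.5],[0,0,0],0.6]
  ]
}}

```text
time: 25.58
tcp_pos: [0.6412, 0.0518, 0.2681]
orientation: [2.017, 1.809, -0.582]
contact_force: [1.1, 0.4, 0.4]
gripper_width: 0.0508
grasp_force: 0.0
```

Call:
{"method": "carry_out", "body": {
  "targets": [
    [[-0.4,-2.3,0.3],[0.111,-0.012,0],0.65],
    [[-0.4,-2.3,0],[0.111,-0.012,0],0.65],
    [[-0.4,-2.3,0],[0.111,-0.012,0],0.65],
    [[-0.4,-2.3,0],[0.111,-0.012,0],0.65],
    [[-0.4,-2.3,0],[0.111,-0.012,0],0.65],
    [[-0.5,-2.39,0],[0,0,0.1115],0.65],
    [[-0.5,-2.39,0],[0,0,0.1115],0.65],
    [[-0.5,-2.39,-1],[0,0,0.1115],0.65]
  ]
}}

```text
time: 26.25
tcp_pos: [0.6076, -0.1365, 0.264]
orientation: [1.948, 2.459, 0.007]
contact_force: [-0.2, -0.8, 0.0]
gripper_width: 0.0555
grasp_force: 0.0
```

Call:
{"method": "carry_out", "body": {
  "targets": [
    [[-0.5,-2.39,-1],[0,0,0.1115],0.65],
    [[-0.5,-2.39,-1],[0,0,0.1115],0.65],
    [[-0.5,-2.39,-1],[0,0,0.1115],0.65],
    [[-0.5,-2.39,-1],[0,0,0.1115],0.65],
    [[-0.5,-2.39,-1],[0,0,0.1115],0.65],
    [[-0.5,-2.39,-1],[0,0,0.1115],0.65],
    [[0,0,0],[0,0,0],0.65],
    [[0,0,0],[0,0,0],0.65]
  ]
}}

```text
time: 26.92
tcp_pos: [0.5758, -0.2793, 0.201]
orientation: [-1.047, -2.961, -0.002]
contact_force: [0.9, 0.9, 0.3]
gripper_width: 0.0554
grasp_force: 0.0
```

```bash
python3 chk.py B w11
```

```text
tcp [ 0.5758 -0.2793  0.201 ] yaw 51.1 q7 1.45 t 26.9167
shift cm [  0.09   0.29 -15.46] yaw rad 0.005 tilt fix [-0.002  0.001  0.   ]
tcp [ 0.5771 -0.2775  0.2016] yaw 51.2 q7 1.44 t 26.9667
A wrist (np.int64(326), np.int64(116), 150, 149) top (np.int64(308), np.int64(155), 78, 78)
B wrist (np.int64(261), np.int64(177), 224, 217) top (np.int64(339), np.int64(152), 132, 82)
C wrist (np.int64(194), np.int64(98), 141, 140) top (np.int64(338), np.int64(188), 33, 29)
D wrist (np.int64(125), np.int64(151), 222, 215) top (np.int64(370), np.int64(191), 44, 42)
E wrist (np.int64(182), np.int64(230), 124, 75) top (np.int64(376), np.int64(156), 40, 39)
chute top cam [(-280, 112), (-270, 112), (-260, 111), (-250, 111), (-240, 111), (-230, 112), (-220, 110), (-210, 109), (-200, 109), (-190, 108), (-180, 109), (-170, 109), (-160, 109), (-150, 108), (-140, 107), (-130, 108), (-120, 108), (-110, 107), (-100, 62), (-90, 20), (-80, 20), (-70, 19), (-60, 27), (-50, 116), (-40, 116), (-30, 50), (-20, 21), (-10, 109), (0, 118)]
```

Call:
{"method": "carry_out", "body": {
  "targets": [
    [[0.09,0.25,-3.5],[0,0,0.005],0.65],
    [[0,0,-4],[0,0,0],0.65],
    [[0,0,-4],[0,0,0],0.65],
    [[0,0,-2.5],[0,0,0],0.65],
    [[0,0,-1],[0,0,0],0.65],
    [[0,0,-0.4],[0,0,0],0.65],
    [[0,0,0],[0,0,0],0],
    [[0,0,0],[0,0,0],0],
    [[0,0,0],[0,0,0],0],
    [[0,0,0],[0,0,0],0]
  ]
}}

```text
time: 27.85
tcp_pos: [0.5802, -0.2753, 0.0504]
orientation: [1.031, 2.962, 0.004]
contact_force: [0.2, 0.3, 4.9]
gripper_width: 0.0227
grasp_force: 61.9
```

Call:
{"method": "carry_out", "body": {
  "targets": [
    [[0,0,0],[0,0,0],0],
    [[0,0,0],[0,0,0],0],
    [[0,0,0],[0,0,0],0]
  ]
}}

```text
time: 28.1
tcp_pos: [0.5801, -0.2753, 0.0504]
orientation: [1.031, 2.962, 0.004]
contact_force: [0.3, 0.9, 5.9]
gripper_width: 0.0225
grasp_force: 62.0
```

```bash
python3 plan.py
```

```text
tcp [ 0.5801 -0.2753  0.0504] yaw 51.6 w 0.022509391513708347 off 0.0464 shift cm [ 6.06 31.42 19.24] yaw rad -1.006
```

Call:
{"method": "carry_out", "body": {
  "targets": [
    [[0,0,2],[0,0,0],0],
    [[0,0,3.3],[0,0,-0.1118],0],
    [[0,0,3.3],[0,0,-0.1118],0],
    [[0,0,3.3],[0,0,-0.1118],0],
    [[0,0,3.3],[0,0,-0.1118],0],
    [[0,0,3.3],[0,0,-0.1118],0],
    [[0,0,3.3],[0,0,-0.1118],0],
    [[0.5,2.6,0],[0,0,-0.1118],0],
    [[0.5,2.6,0],[0,0,-0.1118],0],
    [[0.5,2.6,0],[0,0,-0.1118],0]
  ]
}}

```text
time: 28.93
tcp_pos: [0.5934, -0.1965, 0.2673]
orientation: [2.341, 2.091, 0.006]
contact_force: [0.3, 0.6, -1.5]
gripper_width: 0.0225
grasp_force: 61.1
```

Call:
{"method": "carry_out", "body": {
  "targets": [
    [[0.5,2.8,0],[0,0,0],0],
    [[0.5,2.8,0],[0,0,0],0],
    [[0.5,2.8,0],[0,0,0],0],
    [[0.5,2.8,0],[0,0,0],0],
    [[0.54,2.8,0],[-0.111,0.012,0],0],
    [[0.54,2.8,0],[-0.111,0.012,0],0],
    [[0.54,2.8,0],[-0.111,0.012,0],0],
    [[0.54,2.8,0],[-0.111,0.012,0],0],
    [[0.54,2.8,0],[-0.111,0.012,0],0]
  ]
}}

```text
time: 29.68
tcp_pos: [0.6407, 0.0575, 0.2677]
orientation: [2.011, 1.81, -0.574]
contact_force: [1.1, -0.5, -0.4]
gripper_width: 0.0225
grasp_force: 61.1
```

Call:
{"method": "carry_out", "body": {
  "targets": [
    [[0,0,0],[0,0,0],0],
    [[-0.08,-0.79,-1.27],[0,0,0],0],
    [[-0.08,-0.79,-1.27],[0,0,0],0],
    [[0,0,0],[0,0,0],0],
    [[0,0,0],[0,0,0],0],
    [[0,0,0],[0,0,0],0]
  ]
}}

```text
time: 30.18
tcp_pos: [0.6389, 0.0398, 0.2413]
orientation: [2.015, 1.813, -0.574]
contact_force: [-0.4, -0.1, 0.5]
gripper_width: 0.0224
grasp_force: 61.1
```

```bash
python3 pre.py 0.0464
```

```text
chute-frame move mm [ -1.4  -1.9 -26.1] lateral world cm [ 0.17 -0.14  0.08] normal world cm [-0.14 -1.38 -2.21]
rot fix [-0.002  0.002 -0.   ] w 0.022360021767714178 F [-0.4 -0.1  0.5]
```

Well aligned, so I'll descend 26 mm and release.

Call:
{"method": "carry_out", "body": {
  "targets": [
    [[0.15,-0.6,-0.8],[0,0,0],0],
    [[-0.05,-0.5,-0.8],[0,0,0],0],
    [[-0.05,-0.4,-0.6],[0,0,0],0],
    [[0,0,-0.1],[0,0,0],0],
    [[0,0,0],[0,0,0],0],
    [[0,0,0],[0,0,0],0]
  ]
}}

```text
time: 30.68
tcp_pos: [0.6389, 0.0243, 0.2169]
orientation: [2.014, 1.813, -0.577]
contact_force: [0.5, 0.5, -0.2]
gripper_width: 0.0223
grasp_force: 62.1
```

```bash
python3 pre.py 0.0464
```

```text
chute-frame move mm [-1.3 -0.3  2.7] lateral world cm [ 0.01 -0.11  0.07] normal world cm [0.01 0.14 0.23]
rot fix [-0. -0.  0.] w 0.022307086556588536 F [ 0.5  0.5 -0.2]
```

Call:
{"method": "carry_out", "body": {
  "targets": [
    [[0,0,0],[0,0,0],0.6],
    [[0,0,0],[0,0,0],0.6],
    [[0,0,0],[0,0,0],0.6],
    [[0,0,0],[0,0,0],0.6],
    [[0,0,0],[0,0,0],0.6],
    [[0,0,0],[0,0,0],0.6],
    [[0.16,1.6,2.5],[0,0,0],0.6],
    [[0.16,1.6,2.5],[0,0,0],0.6]
  ]
}}

```text
time: 31.35
tcp_pos: [0.6412, 0.0555, 0.2667]
orientation: [2.015, 1.812, -0.582]
contact_force: [1.2, 1.6, 0.5]
gripper_width: 0.0511
grasp_force: 0.0
```

Call:
{"method": "carry_out", "body": {
  "targets": [
    [[-0.5,-3,0.3],[0.111,-0.012,0],0.65],
    [[-0.5,-3,0],[0.111,-0.012,0],0.65],
    [[-0.5,-3,0],[0.111,-0.012,0],0.65],
    [[-0.5,-3,0],[0.111,-0.012,0],0.65],
    [[-0.5,-3,0],[0.111,-0.012,0],0.65],
    [[-0.5,-3,0],[0,0,-0.1067],0.65],
    [[-0.5,-3,0],[0,0,-0.1067],0.65],
    [[-0.5,-3,-1],[0,0,-0.1067],0.65]
  ]
}}

```text
time: 32.02
tcp_pos: [0.6024, -0.1866, 0.2627]
orientation: [2.643, 1.691, 0.008]
contact_force: [1.2, -0.0, 0.9]
gripper_width: 0.0557
grasp_force: 0.0
```

Call:
{"method": "carry_out", "body": {
  "targets": [
    [[-0.5,-3,-1.5],[0,0,-0.1067],0.65],
    [[-0.5,-3,-1.5],[0,0,-0.1067],0.65],
    [[-0.5,-3,-1.5],[0,0,-0.1067],0.65],
    [[-0.5,-3,-1.5],[0,0,-0.1067],0.65],
    [[-0.6,-3.35,-0.7],[0,0,0],0.65],
    [[-0.6,-3.35,0],[0,0,0],0.65],
    [[0,0,0],[0,0,0],0.65],
    [[0,0,0],[0,0,0],0.65],
    [[0,0,0],[0,0,0],0.65]
  ]
}}

```text
time: 32.77
tcp_pos: [0.5704, -0.3702, 0.1932]
orientation: [2.94, 1.104, 0.002]
contact_force: [0.7, -0.3, -0.2]
gripper_width: 0.0554
grasp_force: 0.0
```

```bash
python3 chk.py E w12
```

```text
tcp [ 0.5704 -0.3702  0.1932] yaw -48.8 q7 -0.05 t 32.7667
shift cm [ -0.09  -0.21 -14.62] yaw rad -0.001 tilt fix [0.    0.002 0.   ]
tcp [ 0.5711 -0.3691  0.1932] yaw -48.7 q7 -0.05 t 32.8167
A wrist (np.int64(93), np.int64(43), 155, 154) top (np.int64(308), np.int64(155), 77, 77)
B wrist (np.int64(179), np.int64(103), 151, 149) top (np.int64(339), np.int64(152), 75, 74)
C wrist (np.int64(120), np.int64(182), 136, 135) top (np.int64(338), np.int64(188), 76, 75)
D wrist (np.int64(186), np.int64(238), 103, 95) top (np.int64(370), np.int64(191), 33, 29)
E wrist (np.int64(258), np.int64(180), 223, 217) top (np.int64(376), np.int64(156), 123, 23)
chute top cam [(-280, 110), (-270, 110), (-260, 110), (-250, 110), (-240, 110), (-230, 109), (-220, 109), (-210, 108), (-200, 108), (-190, 107), (-180, 107), (-170, 107), (-160, 107), (-150, 106), (-140, 56), (-130, 20), (-120, 20), (-110, 19), (-100, 30), (-90, 122), (-80, 122), (-70, 59), (-60, 25), (-50, 110), (-40, 111), (-30, 48), (-20, 21), (-10, 105), (0, 114)]
```

Call:
{"method": "carry_out", "body": {
  "targets": [
    [[-0.05,-0.15,-3.5],[0,0,0],0.65],
    [[0,0,-4],[0,0,0],0.65],
    [[0,0,-4],[0,0,0],0.65],
    [[0,0,-2],[0,0,0],0.65],
    [[0,0,-0.8],[0,0,0],0.65],
    [[0,0,-0.2],[0,0,0],0.65],
    [[0,0,0],[0,0,0],0],
    [[0,0,0],[0,0,0],0],
    [[0,0,0],[0,0,0],0],
    [[0,0,0],[0,0,0],0]
  ]
}}

```text
time: 33.7
tcp_pos: [0.5714, -0.3729, 0.051]
orientation: [2.936, 1.103, 0.007]
contact_force: [0.0, -0.1, 6.4]
gripper_width: 0.0222
grasp_force: 62.2
```

Call:
{"method": "carry_out", "body": {
  "targets": [
    [[0,0,0],[0,0,0],0],
    [[0,0,0],[0,0,0],0],
    [[0,0,0],[0,0,0],0]
  ]
}}

```text
time: 33.95
tcp_pos: [0.5714, -0.3729, 0.051]
orientation: [2.936, 1.103, 0.007]
contact_force: [1.4, 0.8, 7.1]
gripper_width: 0.0225
grasp_force: 62.2
```

```bash
python3 plan.py
```

```text
tcp [ 0.5714 -0.3729  0.051 ] yaw -48.8 w 0.022491554310717886 off 0.047 shift cm [ 6.93 41.2  19.23] yaw rad 0.747
```

Call:
{"method": "carry_out", "body": {
  "targets": [
    [[0,0,2],[0,0,0],0],
    [[0,0,3.3],[0,0,0.1245],0],
    [[0,0,3.3],[0,0,0.1245],0],
    [[0,0,3.3],[0,0,0.1245],0],
    [[0,0,3.3],[0,0,0.1245],0],
    [[0,0,3.3],[0,0,0.1245],0],
    [[0,0,3.3],[0,0,0.1245],0],
    [[0.55,3.3,0],[0,0,0],0],
    [[0.55,3.3,0],[0,0,0],0],
    [[0.55,3.3,0],[0,0,0],0]
  ]
}}

```text
time: 34.78
tcp_pos: [0.5861, -0.2731, 0.2679]
orientation: [2.335, 2.096, 0.005]
contact_force: [1.1, -0.5, -1.3]
gripper_width: 0.0225
grasp_force: 61.4
```

Call:
{"method": "carry_out", "body": {
  "targets": [
    [[0.55,3.3,0],[0,0,0],0],
    [[0.55,3.3,0],[0,0,0],0],
    [[0.55,3.3,0],[0,0,0],0],
    [[0.55,3.3,0],[0,0,0],0],
    [[0.55,3.3,0],[0,0,0],0],
    [[0.54,3.28,0],[-0.111,0.012,0],0],
    [[0.54,3.28,0],[-0.111,0.012,0],0],
    [[0.54,3.28,0],[-0.111,0.012,0],0],
    [[0.54,3.28,0],[-0.111,0.012,0],0],
    [[0.54,3.28,0],[-0.111,0.012,0],0]
  ]
}}

```text
time: 35.62
tcp_pos: [0.6412, 0.0582, 0.2684]
orientation: [2.011, 1.81, -0.574]
contact_force: [1.7, -0.2, -0.5]
gripper_width: 0.0227
grasp_force: 61.3
```

Call:
{"method": "carry_out", "body": {
  "targets": [
    [[0,0,0],[0,0,0],0],
    [[-0.08,-0.79,-1.27],[0,0,0],0],
    [[-0.08,-0.79,-1.27],[0,0,0],0],
    [[0,0,0],[0,0,0],0],
    [[0,0,0],[0,0,0],0],
    [[0,0,0],[0,0,0],0]
  ]
}}

```text
time: 36.12
tcp_pos: [0.6395, 0.0404, 0.2418]
orientation: [2.015, 1.813, -0.574]
contact_force: [0.4, 0.4, -0.5]
gripper_width: 0.0225
grasp_force: 61.4
```

```bash
python3 pre.py 0.047
```

```text
chute-frame move mm [ -1.7  -1.3 -26.3] lateral world cm [ 0.12 -0.16  0.09] normal world cm [-0.15 -1.39 -2.23]
rot fix [-0.002  0.002 -0.   ] w 0.02247480711325446 F [ 0.4  0.4 -0.5]
```

Call:
{"method": "carry_out", "body": {
  "targets": [
    [[0.1,-0.6,-0.8],[0,0,0],0],
    [[-0.05,-0.5,-0.8],[0,0,0],0],
    [[-0.05,-0.4,-0.6],[0,0,0],0],
    [[0,0,-0.1],[0,0,0],0],
    [[0,0,0],[0,0,0],0],
    [[0,0,0],[0,0,0],0]
  ]
}}

```text
time: 36.62
tcp_pos: [0.639, 0.025, 0.2175]
orientation: [2.014, 1.814, -0.577]
contact_force: [0.0, 0.0, -1.4]
gripper_width: 0.0227
grasp_force: 61.9
```

```bash
python3 pre.py 0.047
```

```text
chute-frame move mm [-1.6 -0.2  2.4] lateral world cm [ 0.01 -0.13  0.08] normal world cm [0.01 0.13 0.21]
rot fix [-0. -0. -0.] w 0.022666883917454476 F [ 0.   0.  -1.4]
```

Call:
{"method": "carry_out", "body": {
  "targets": [
    [[0,0,0],[0,0,0],0.6],
    [[0,0,0],[0,0,0],0.6],
    [[0,0,0],[0,0,0],0.6],
    [[0,0,0],[0,0,0],0.6],
    [[0,0,0],[0,0,0],0.6],
    [[0,0,0],[0,0,0],0.6],
    [[0.16,1.6,2.5],[0,0,0],0.6],
    [[0.16,1.6,2.5],[0,0,0],0.6]
  ]
}}

```text
time: 37.28
tcp_pos: [0.6413, 0.0561, 0.2672]
orientation: [2.015, 1.812, -0.582]
contact_force: [0.9, 0.2, 0.5]
gripper_width: 0.0515
grasp_force: 0.0
```

Call:
{"method": "carry_out", "body": {
  "targets": [
    [[-0.7,-1.9,0.3],[0.111,-0.012,0],0.65],
    [[-0.7,-1.9,0],[0.111,-0.012,0],0.65],
    [[-0.7,-1.9,0],[0.111,-0.012,0],0.65],
    [[-0.7,-1.9,0],[0.111,-0.012,0],0.65],
    [[-0.7,-1.9,0],[0.111,-0.012,0],0.65],
    [[-0.8,-2,0],[0,0,0.12],0.65],
    [[-0.8,-2,0],[0,0,0.12],0.65],
    [[-0.8,-2,0],[0,0,0.12],0.65]
  ]
}}

```text
time: 37.95
tcp_pos: [0.5826, -0.0998, 0.2712]
orientation: [1.915, 2.489, 0.004]
contact_force: [1.0, 0.5, 0.6]
gripper_width: 0.0557
grasp_force: 0.0
```

Call:
{"method": "carry_out", "body": {
  "targets": [
    [[-0.8,-2,-0.5],[0,0,0.12],0.65],
    [[-0.8,-2,-0.5],[0,0,0.12],0.65],
    [[-0.8,-2,-0.5],[0,0,0.12],0.65],
    [[-0.8,-2,-0.5],[0,0,0.12],0.65],
    [[-0.8,-2,-0.5],[0,0,0.12],0.65],
    [[-0.8,-2,-0.5],[0,0,0.12],0.65],
    [[-0.8,-2,-0.5],[0,0,0.12],0.65],
    [[-0.8,-2,-0.5],[0,0,0.12],0.65],
    [[-0.8,-2,-0.5],[0,0,0.12],0.65]
  ]
}}

```text
time: 38.7
tcp_pos: [0.5108, -0.2788, 0.2258]
orientation: [0.36, 3.121, 0.003]
contact_force: [-0.7, 0.1, 0.7]
gripper_width: 0.0553
grasp_force: 0.0
```

```bash
python3 chk.py D w13 | head -5
```

```text
tcp [ 0.5108 -0.2788  0.2258] yaw 76.8 q7 1.89 t 38.7
shift cm [ -2.88  -7.32 -17.8 ] yaw rad 0.473 tilt fix [ 0.001 -0.002  0.   ]
tcp [ 0.5076 -0.284   0.225 ] yaw 76.9 q7 1.9 t 38.75
A wrist (np.int64(345), np.int64(206), 140, 139) top (np.int64(308), np.int64(155), 75, 75)
B wrist (np.int64(273), np.int64(228), 135, 134) top (np.int64(339), np.int64(152), 73, 72)
```

Call:
{"method": "carry_out", "body": {
  "targets": [
    [[-0.65,-1.9,-0.7],[0,0,0.118],0.65],
    [[-0.65,-1.8,-0.7],[0,0,0.118],0.65],
    [[-0.65,-1.7,-0.7],[0,0,0.118],0.65],
    [[-0.65,-1.5,-0.7],[0,0,0.118],0.65],
    [[0,0,0],[0,0,0],0.65],
    [[0,0,0],[0,0,0],0.65],
    [[0,0,0],[0,0,0],0.65]
  ]
}}

```text
time: 39.38
tcp_pos: [0.4864, -0.3454, 0.1982]
orientation: [-0.367, 3.12, 0.004]
contact_force: [0.0, 0.4, -0.6]
gripper_width: 0.0551
grasp_force: 0.0
```

```bash
python3 chk.py D w14
```

```text
tcp [ 0.4864 -0.3454  0.1982] yaw 103.4 q7 2.49 t 39.3833
shift cm [ -0.79  -1.2  -15.13] yaw rad 0.009 tilt fix [-0.003  0.     0.   ]
tcp [ 0.4867 -0.3452  0.1983] yaw 103.5 q7 2.5 t 39.4333
A wrist (np.int64(375), np.int64(283), 132, 63) top (np.int64(308), np.int64(155), 71, 71)
B wrist (np.int64(300), np.int64(275), 130, 128) top (np.int64(339), np.int64(152), 69, 68)
C wrist (np.int64(326), np.int64(193), 147, 146) top (np.int64(338), np.int64(188), 71, 70)
D wrist (np.int64(244), np.int64(168), 220, 214) top (np.int64(370), np.int64(191), 65, 27)
E wrist (np.int64(211), np.int64(250), 127, 127) top (np.int64(376), np.int64(156), 68, 67)
chute top cam [(-280, 101), (-270, 103), (-260, 101), (-250, 101), (-240, 101), (-230, 100), (-220, 100), (-210, 100), (-200, 100), (-190, 98), (-180, 74), (-170, 20), (-160, 20), (-150, 19), (-140, 48), (-130, 113), (-120, 113), (-110, 42), (-100, 27), (-90, 111), (-80, 113), (-70, 55), (-60, 22), (-50, 101), (-40, 102), (-30, 43), (-20, 18), (-10, 97), (0, 106)]
```

Call:
{"method": "carry_out", "body": {
  "targets": [
    [[-0.4,-0.6,-3],[0,0,0],0.65],
    [[-0.39,-0.6,-3.7],[0,0,0],0.65],
    [[0,0,-4],[0,0,0],0.65],
    [[0,0,-2.8],[0,0,0],0.65],
    [[0,0,-1.2],[0,0,0],0.65],
    [[0,0,-0.3],[0,0,0],0.65],
    [[0,0,0],[0,0,0],0],
    [[0,0,0],[0,0,0],0],
    [[0,0,0],[0,0,0],0],
    [[0,0,0],[0,0,0],0]
  ]
}}

```text
time: 40.32
tcp_pos: [0.4794, -0.3597, 0.0505]
orientation: [-0.37, 3.116, -0.001]
contact_force: [0.1, 0.2, 4.5]
gripper_width: 0.0227
grasp_force: 61.6
```

Call:
{"method": "carry_out", "body": {
  "targets": [
    [[0,0,0],[0,0,0],0],
    [[0,0,0],[0,0,0],0],
    [[0,0,0],[0,0,0],0]
  ]
}}

```text
time: 40.57
tcp_pos: [0.4793, -0.3597, 0.0505]
orientation: [-0.37, 3.116, -0.001]
contact_force: [0.1, 0.5, 6.2]
gripper_width: 0.0226
grasp_force: 61.7
```

```bash
python3 plan.py; python3 -c "
from h import *;print(pose()[2]['q'].round(2))"
```

```text
tcp [ 0.4793 -0.3597  0.0505] yaw 103.5 w 0.0225913949108069 off 0.0465 shift cm [16.14 39.86 19.24] yaw rad -1.912
[ 0.19  0.43  0.5   1.81 -0.25  0.96  2.6 ]
```

Call:
{"method": "carry_out", "body": {
  "targets": [
    [[0,0,2],[0,0,0],0],
    [[0,0,3.3],[0,0,-0.1195],0],
    [[0,0,3.3],[0,0,-0.1195],0],
    [[0,0,3.3],[0,0,-0.1195],0],
    [[0,0,3.3],[0,0,-0.1195],0],
    [[0,0,3.3],[0,0,-0.1195],0],
    [[0,0,3.3],[0,0,-0.1195],0],
    [[1.08,2.75,0],[0,0,-0.1195],0],
    [[1.08,2.75,0],[0,0,-0.1195],0],
    [[1.08,2.75,0],[0,0,-0.1195],0]
  ]
}}

```text
time: 41.4
tcp_pos: [0.5102, -0.276, 0.2676]
orientation: [1.29, 2.861, 0.005]
contact_force: [1.0, 0.5, -0.9]
gripper_width: 0.0227
grasp_force: 60.8
```

Call:
{"method": "carry_out", "body": {
  "targets": [
    [[1.08,2.75,0],[0,0,-0.1195],0],
    [[1.08,2.75,0],[0,0,-0.1195],0],
    [[1.08,2.75,0],[0,0,-0.1195],0],
    [[1.08,2.75,0],[0,0,-0.1195],0],
    [[1.08,2.75,0],[0,0,-0.1195],0],
    [[1.08,2.75,0],[0,0,-0.1195],0],
    [[1.08,2.75,0],[0,0,-0.1195],0]
  ]
}}

```text
time: 41.98
tcp_pos: [0.5858, -0.0824, 0.2667]
orientation: [2.34, 2.093, 0.005]
contact_force: [1.1, -0.2, -1.4]
gripper_width: 0.0227
grasp_force: 60.8
```

Call:
{"method": "carry_out", "body": {
  "targets": [
    [[1.1,2.78,0],[-0.111,0.012,0],0],
    [[1.1,2.78,0],[-0.111,0.012,0],0],
    [[1.1,2.78,0],[-0.111,0.012,0],0],
    [[1.1,2.78,0],[-0.111,0.012,0],0],
    [[1.1,2.78,0],[-0.111,0.012,0],0],
    [[0,0,0],[0,0,0],0],
    [[0,0,0],[0,0,0],0],
    [[0,0,0],[0,0,0],0]
  ]
}}

```text
time: 42.65
tcp_pos: [0.6407, 0.0558, 0.2657]
orientation: [2.012, 1.814, -0.577]
contact_force: [0.1, 0.0, -0.3]
gripper_width: 0.0224
grasp_force: 60.9
```

```bash
python3 pre.py 0.0465
```

```text
chute-frame move mm [ -2.2  -1.8 -55.3] lateral world cm [ 0.16 -0.2   0.12] normal world cm [-0.31 -2.91 -4.69]
rot fix [ 0.001  0.    -0.001] w 0.022398875480585733 F [ 0.1  0.  -0.3]
```

Call:
{"method": "carry_out", "body": {
  "targets": [
    [[0.08,-0.89,-1.15],[0,0,0],0],
    [[-0.08,-0.79,-1.27],[0,0,0],0],
    [[-0.08,-0.79,-1.27],[0,0,0],0],
    [[-0.05,-0.5,-0.8],[0,0,0],0],
    [[-0.02,-0.1,-0.2],[0,0,0],0],
    [[0,0,0],[0,0,0],0],
    [[0,0,0],[0,0,0],0]
  ]
}}

```text
time: 43.23
tcp_pos: [0.6393, 0.0244, 0.2201]
orientation: [2.015, 1.813, -0.574]
contact_force: [0.7, 0.2, -1.1]
gripper_width: 0.0225
grasp_force: 60.9
```

```bash
python3 pre.py 0.0465
```

```text
chute-frame move mm [0.3 0.2 0.1] lateral world cm [-0.01  0.03 -0.02] normal world cm [0.   0.   0.01]
rot fix [-0.002  0.002  0.   ] w 0.02248006248081041 F [ 0.7  0.2 -1.1]
```

Call:
{"method": "carry_out", "body": {
  "targets": [
    [[0,0,0],[0,0,0],0.6],
    [[0,0,0],[0,0,0],0.6],
    [[0,0,0],[0,0,0],0.6],
    [[0,0,0],[0,0,0],0.6],
    [[0,0,0],[0,0,0],0.6],
    [[0,0,0],[0,0,0],0.6],
    [[0.16,1.6,2.5],[0,0,0],0.6],
    [[0.16,1.6,2.5],[0,0,0],0.6]
  ]
}}

```text
time: 43.9
tcp_pos: [0.6411, 0.0554, 0.2683]
orientation: [2.015, 1.812, -0.583]
contact_force: [0.7, 0.6, 0.5]
gripper_width: 0.0511
grasp_force: 0.0
```

```bash
python3 - <<'E'
from fit import *
c2=cal("w2")
for n,c,p in(("w2",c2,(670,151)),("top",ct,(188,293)),("side",cs,(358,226))):
    for z in(.08,.095,.105): print(n,z,plane(c,np.array(p)/1.5625,z).round(4))
A=[];b=[]
for c,p in((c2,(670,151)),(ct,(188,293)),(cs,(358,226))):
    o,d=ray(c,np.array(p)/1.5625);d/=np.linalg.norm(d);M=np.eye(3)-np.outer(d,d);A.append(M);b.append(M@o)
x=np.linalg.lstsq(np.vstack(A),np.hstack(b),rcond=None)[0];print("ball",x.round(4))
F2=R.from_euler("z",-6,degrees=True).as_matrix()
print("rel shaft, feeder axes",(F2.T@(x-[.4885,.1243,0])).round(4)); print(pose()[0])
E
sed -i 's/^k=sys/k=sys/' chk.py; python3 chk.py A w15 | tail -1
```

```text
w2 0.08 [0.4722 0.2866 0.08  ]
w2 0.095 [0.471  0.2785 0.095 ]
w2 0.105 [0.4702 0.273  0.105 ]
top 0.08 [0.4703 0.2796 0.08  ]
top 0.095 [0.4699 0.2748 0.095 ]
top 0.105 [0.4696 0.2716 0.105 ]
side 0.08 [0.473  0.3184 0.08  ]
side 0.095 [0.4701 0.2879 0.095 ]
side 0.105 [0.4681 0.2677 0.105 ]
ball [0.4696 0.2732 0.1026]
rel shaft, feeder axes [-0.0344  0.1461  0.1026]
[0.64112003 0.05541345 0.268321  ]
chute top cam [(-280, 103), (-270, 52), (-260, 50), (-250, 50), (-240, 50), (-230, 49), (-220, 46), (-210, 18), (-200, 16), (-190, 16), (-180, 25), (-170, 38), (-160, 24), (-150, 17), (-140, 15), (-130, 14), (-120, 16), (-110, 22), (-100, 22), (-90, 67), (-80, 22), (-70, 22), (-60, 18), (-50, 102), (-40, 104), (-30, 42), (-20, 14), (-10, 100), (0, 110)]
```

Call:
{"method": "carry_out", "body": {
  "targets": [
    [[-2.5,0,0.8],[0.111,-0.012,0],0],
    [[-2.5,0,0.8],[0.111,-0.012,0],0],
    [[-2.5,0,0.8],[0.111,-0.012,0],0],
    [[-2.5,0,0.8],[0.111,-0.012,0],0],
    [[-2.5,0,0.4],[0.111,-0.012,0],0],
    [[-2,1.5,0],[0,0,0],0],
    [[-2,1.5,0],[0,0,0],0],
    [[-2,1.5,0],[0,0,0],0],
    [[-2,1.5,0],[0,0,0],0],
    [[-2,1.5,0],[0,0,0],0]
  ]
}}

```text
time: 44.83
tcp_pos: [0.4161, 0.1316, 0.3047]
orientation: [2.335, 2.1, 0.003]
contact_force: [-0.6, 1.0, 0.3]
gripper_width: -0.0002
grasp_force: 0.0
```

Call:
{"method": "carry_out", "body": {
  "targets": [
    [[0,3,0],[0,0,0],0],
    [[0,3,0],[0,0,0],0],
    [[0,3,0],[0,0,0],0],
    [[0,3,0],[0,0,0],0],
    [[0,3,0],[0,0,0],0],
    [[0,0,0],[0,0,0],0],
    [[0,0,0],[0,0,0],0],
    [[0,0,0],[0,0,0],0]
  ]
}}

```text
time: 45.5
tcp_pos: [0.4174, 0.2806, 0.3045]
orientation: [2.334, 2.099, 0.001]
contact_force: [-0.2, -0.2, -0.3]
gripper_width: 0.0
grasp_force: 0.0
```

```bash
python3 chk.py A w15 | sed -n '1,2p;$p'; python3 - <<'E'
import numpy as np,cv2
t=np.load("pics/w15t.npy"); w=np.load("pics/w15.npy")
a=cv2.resize(t[80:215,95:320],(800,480),interpolation=cv2.INTER_CUBIC); cv2.imwrite("pics/m15.png",np.clip(a*1.5,0,255).astype(np.uint8))
E
```

```text
tcp [0.4174 0.2806 0.3045] yaw -6.1 q7 -0.76 t 45.5
shift cm [ 15.19 -47.41 -25.77] yaw rad -1.951 tilt fix [0.001 0.002 0.   ]
chute top cam [(-280, 93), (-270, 93), (-260, 93), (-250, 93), (-240, 93), (-230, 92), (-220, 83), (-210, 19), (-200, 18), (-190, 19), (-180, 49), (-170, 100), (-160, 101), (-150, 44), (-140, 43), (-130, 104), (-120, 104), (-110, 39), (-100, 24), (-90, 102), (-80, 103), (-70, 50), (-60, 20), (-50, 92), (-40, 94), (-30, 39), (-20, 16), (-10, 90), (0, 99)]
```

View pics/m15.png

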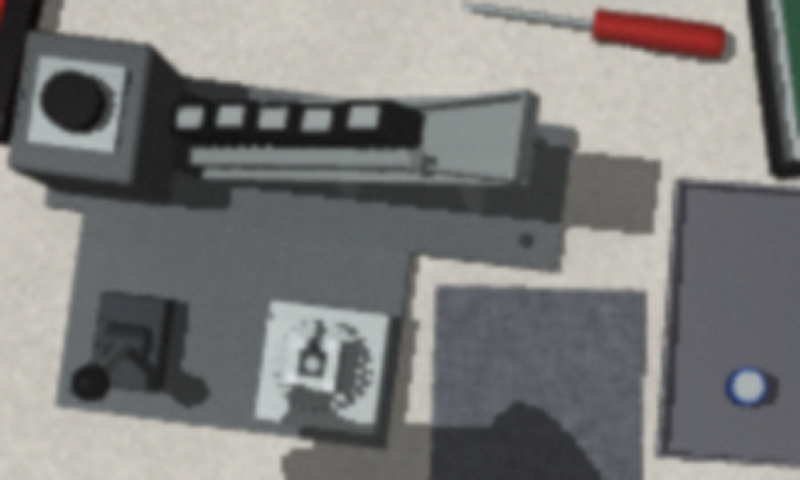

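Five relay labels are evenly queued in the chute at (188…364, ~115). The wheel is seated at (320,355), the capacitor is in the tray at (747,387), and the lever is still off at (92,382). Now the lever.

Call:
{"method": "carry_out", "body": {
  "targets": [
    [[0,-0.2,-3.5],[0,0,0],0],
    [[0,0,-4],[0,0,0],0],
    [[0,0,-4],[0,0,0],0],
    [[0,0,-4],[0,0,0],0],
    [[0,0,-2.5],[0,0,0],0],
    [[0,0,-1.3],[0,0,0],0],
    [[0,0,-0.3],[0,0,0],0],
    [[0,0,0],[0,0,0],0],
    [[0,0,0],[0,0,0],0]
  ]
}}

```text
time: 46.35
tcp_pos: [0.4182, 0.2795, 0.1102]
orientation: [2.335, 2.1, 0.006]
contact_force: [-0.6, 0.9, 0.4]
gripper_width: -0.0002
grasp_force: 0.0
```

Call:
{"method": "carry_out", "body": {
  "targets": [
    [[0.8,-0.08,0],[0,0,0],0],
    [[0.8,-0.08,0],[0,0,0],0],
    [[0.8,-0.08,0],[0,0,0],0],
    [[0.8,-0.08,0],[0,0,0],0],
    [[0.8,-0.08,0],[0,0,0],0],
    [[0.8,-0.08,0],[0,0,0],0],
    [[0.8,-0.08,0],[0,0,0],0],
    [[0.8,-0.08,0],[0,0,0],0],
    [[0.8,-0.08,0],[0,0,0],0],
    [[0.8,-0.08,0],[0,0,0],0]
  ]
}}

```text
time: 47.18
tcp_pos: [0.4981, 0.2714, 0.1088]
orientation: [2.334, 2.101, 0.002]
contact_force: [-0.3, -1.0, -1.5]
gripper_width: 0.0001
grasp_force: 0.4
```

Call:
{"method": "carry_out", "body": {
  "targets": [
    [[0.4,-0.04,0],[0,0,0],0],
    [[0.4,-0.04,0],[0,0,0],0],
    [[0,0,0],[0,0,0],0]
  ]
}}

```text
time: 47.43
tcp_pos: [0.506, 0.2703, 0.1087]
orientation: [2.334, 2.1, 0.002]
contact_force: [-0.0, 0.5, -0.1]
gripper_width: 0.0
grasp_force: 0.0
```

Keep pushing in small steps until the stop shows as force.

Call:
{"method": "carry_out", "body": {
  "targets": [
    [[0.4,-0.04,0],[0,0,0],0],
    [[0.4,-0.04,0],[0,0,0],0],
    [[0,0,0],[0,0,0],0]
  ]
}}

```text
time: 47.68
tcp_pos: [0.5139, 0.2699, 0.109]
orientation: [2.334, 2.1, 0.003]
contact_force: [-0.3, -0.0, 0.0]
gripper_width: -0.0
grasp_force: 0.0
```

Call:
{"method": "carry_out", "body": {
  "targets": [
    [[0.3,-0.03,0],[0,0,0],0],
    [[0,0,0],[0,0,0],0],
    [[0,0,0],[0,0,0],0]
  ]
}}

```text
time: 47.93
tcp_pos: [0.5162, 0.2698, 0.109]
orientation: [2.334, 2.101, 0.003]
contact_force: [-2.2, 0.2, -0.3]
gripper_width: 0.0
grasp_force: 0.4
```

```bash
python3 - <<'E'
from fit import *
c=look("wrist","w16"); im=np.load("pics/w16.npy").mean(2)
F2=R.from_euler("z",-6,degrees=True).as_matrix(); piv=np.array([.4696,.2732,0])+F2@[.038,0,0]; piv[2]=.034
for n,cc,img in(("wrist",c,im),):
  for a in(.6,.7,.8,.9,1.0):
    q=proj(cc,[piv+F2@[.08*np.sin(a-.5),0,.08*np.cos(a-.5)]])[0]; print(a,q.round(0),end=" ")
print(pose()[2]["contact_force"])
E
```

```text
tcp [0.5162 0.2698 0.109 ] yaw -6.0 q7 -0.55 t 47.9333
0.6 [257. 284.] 0.7 [275. 283.] 0.8 [292. 280.] 0.9 [308. 276.] 1.0 [322. 272.] [-1.37002802 -0.08129233 -0.21601713]
```

Call:
{"method": "carry_out", "body": {
  "targets": [
    [[0.25,-0.02,0],[0,0,0],0],
    [[0,0,0],[0,0,0],0],
    [[0,0,0],[0,0,0],0]
  ]
}}

```text
time: 48.23
tcp_pos: [0.5166, 0.2698, 0.1088]
orientation: [-2.333, -2.102, 0.003]
contact_force: [-7.1, 0.2, 3.8]
gripper_width: 0.0
grasp_force: 3.3
```

Call:
{"method": "carry_out", "body": {
  "targets": [
    [[0.25,-0.02,0],[0,0,0],0],
    [[0,0,0],[0,0,0],0],
    [[0,0,0],[0,0,0],0]
  ]
}}

```text
time: 48.48
tcp_pos: [0.517, 0.2698, 0.1087]
orientation: [-2.331, -2.101, 0.009]
contact_force: [-12.3, -0.3, 7.4]
gripper_width: -0.0002
grasp_force: 6.3
```

Call:
{"method": "carry_out", "body": {
  "targets": [
    [[-1.5,0.1,0],[0,0,0],0],
    [[-2,0.2,0],[0,0,0],0],
    [[-1,0.1,3],[0,0,0],0],
    [[0,0,4],[0,0,0],0],
    [[0,0,4],[0,0,0],0],
    [[-1,0,4],[0,0,0],0],
    [[-2,1,3],[0,0,0],0],
    [[0,2,0],[0,0,0],0],
    [[0,0,0],[0,0,0],0],
    [[0,0,0],[0,0,0],0]
  ]
}}

```text
time: 49.32
tcp_pos: [0.4461, 0.3043, 0.2893]
orientation: [2.331, 2.103, 0.004]
contact_force: [1.4, -0.6, 0.1]
gripper_width: 0.0001
grasp_force: 0.0
```

```bash
python3 chk.py A w17 | sed -n '1,2p;$p'; python3 - <<'E'
from fit import *
it=np.load("pics/w17t.npy").astype(float).mean(2); old=np.load("pics/w15t.npy").astype(float).mean(2)
F2=R.from_euler("z",-6,degrees=True).as_matrix(); piv=np.array([.4696,.2732,0])+F2@[.038,0,0]; piv[2]=.034
for a in(0,.2,.4,.6,.7,.8,.9,1.0,1.1):
    q=proj(ct,[piv+F2@[.08*np.sin(a-.5),0,.08*np.cos(a-.5)]])[0]; u,v=q.round().astype(int); print(a,(u,v),"now",it[v-1:v+2,u-1:u+2].mean().round(),"before",old[v-1:v+2,u-1:u+2].mean().round())
def diff(xy,z,r):
    u,v=proj(ct,[[*xy,z]])[0].round().astype(int); w=np.s_[v-r:v+r+1,u-r:u+r+1]
    g=it[w]/it[w].mean()-old[w]/old[w].mean(); return np.corrcoef(it[w].ravel(),old[w].ravel())[0,1].round(3)
print("wheel corr",diff((.4885,.1243),.07,14),"cap",diff((.4828,-.1893),.038,8),"chute",diff((.64,.12),.1,25))
# dark-ball centroid near lever
u0,v0=proj(ct,[piv+[0,0,.07]])[0].round().astype(int); w=it[v0-25:v0+26,u0-25:u0+26]; yy,xx=np.where(w<18); print("dark centroid",xx.mean()+u0-25,yy.mean()+v0-25,len(xx))
E
```

```text
tcp [0.4461 0.3043 0.2893] yaw -5.9 q7 -0.73 t 49.3167
shift cm [ 12.32 -49.69 -24.15] yaw rad -1.953 tilt fix [0.001 0.002 0.   ]
chute top cam [(-280, 93), (-270, 93), (-260, 92), (-250, 92), (-240, 92), (-230, 92), (-220, 84), (-210, 18), (-200, 18), (-190, 19), (-180, 48), (-170, 100), (-160, 100), (-150, 43), (-140, 44), (-130, 103), (-120, 104), (-110, 38), (-100, 23), (-90, 103), (-80, 103), (-70, 50), (-60, 21), (-50, 93), (-40, 93), (-30, 40), (-20, 17), (-10, 91), (0, 100)]
0 (np.int64(120), np.int64(188)) now 63.0 before 20.0
0.2 (np.int64(120), np.int64(182)) now 56.0 before 39.0
0.4 (np.int64(120), np.int64(175)) now 64.0 before 63.0
0.6 (np.int64(121), np.int64(169)) now 63.0 before 63.0
0.7 (np.int64(122), np.int64(165)) now 61.0 before 62.0
0.8 (np.int64(123), np.int64(162)) now 25.0 before 60.0
0.9 (np.int64(123), np.int64(160)) now 18.0 before 68.0
1.0 (np.int64(124), np.int64(157)) now 19.0 before 69.0
1.1 (np.int64(125), np.int64(154)) now 30.0 before 69.0
wheel corr 0.593 cap 0.999 chute 1.0
dark centroid 125.5 158.425 40
```

```bash
python3 - <<'E'
from fit import *
look("side","s18"); look("top","t18")
for c,a,b in((cs,"s8","s18"),(ct,"w10t","t18"),(ct,"w13t","t18"),(ct,"w14t","t18"),(ct,"w15t","t18")):
    A,B=[np.load(f"pics/{n}.npy").astype(np.float32).mean(2) for n in(a,b)]
    u,v=proj(c,[[.4885,.1243,.07]])[0].round().astype(int)
    t=A[v-11:v+12,u-11:u+12]; s=B[v-19:v+20,u-19:u+20]
    m=cv2.matchTemplate(s,t,cv2.TM_CCOEFF_NORMED); print(a,b,m.max().round(3),np.unravel_index(m.argmax(),m.shape))
E
```

```text
tcp [0.4465 0.3023 0.2881] yaw -6.1 q7 -0.73 t 49.4167
tcp [0.4465 0.3021 0.288 ] yaw -6.1 q7 -0.73 t 49.4667
s8 s18 0.872 (np.int64(8), np.int64(8))
w10t t18 0.504 (np.int64(8), np.int64(8))
w13t t18 0.506 (np.int64(8), np.int64(8))
w14t t18 0.505 (np.int64(8), np.int64(8))
w15t t18 0.673 (np.int64(8), np.int64(8))
```

The template match shows the wheel hasn't moved (only shadows differ), the relays and capacitor are unchanged, and the lever ball is at the on position. Handing in.

```bash
python3 -c "
from workcell import r
print(r.close_job())"
```

```text
the job is handed in; nothing more can be done
None
```

I handed the job in at about 49.5 s (no verdict was returned): the wheel is keyed down on its block, all five relays are queued in the chute, the capacitor is still in the tray, and the lever is against its on stop.

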